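Clear the worktop cooler and wedge its door ajar to defrost

TASK

Get the little worktop cooler ready to defrost and air: stand every jam jar from its pulled-out shelf upright on the wooden chopping board, then push the empty shelf fully home. Swing the door to about a hand's width ajar (roughly 9 cm at its free edge) and tap the beech wedge in under it until it jams the door there. Turn the dial on top so that its white pointer stands on the orange defrost mark; leave the other things on the worktop where they are.

Things in the scene. Friction and masses are not known exactly. Their poses are not given: they have to be found in the camera images.
- cooler: The mint green worktop cooler, 215 deep (x), 280 wide (y), 214 high on feet of 14 mm; fixed to the worktop. Origin on the worktop under its middle; its own +x points to the back, +y to its left side as seen from the robot. The front opening's plane is at x = -107 mm in its frame. Walls 16 mm, roof 20 mm.
- shelf (a joint): Slide of the clear, white-rimmed shelf, m: 0 = fully home inside, 0.20 = pulled fully out, clear of the front. It needs about 2 N to move and stays where it is left. The shelf is 190 deep and 234 wide, its floor 47 mm above the worktop, side rims 12 mm high, front rim 16 mm.
- shelf_pull (a point): Point on the front face of the raised white pull (90 wide, 36 high, 5 thick, top edge 80 mm above the worktop) in the middle of the shelf's front rim, 70 mm above the worktop. When the shelf is home this face is 6 mm inside the front opening: for the last 5 cm tilt the tool, the gripper's body towards the robot, clear of the roof.
- door_angle (a joint): Hinge of the cooler's door, rad: 0 = shut, grows as it opens; vertical axis at the right front edge. It takes about 0.12 N m and stays where it is left. About 0.32 = a hand's width ajar (9 cm at the free edge). At the start it stands wide open to the right, about 1.5 to 1.7.
- door: The mint door: 280 wide, 200 high, 30 thick, its lower edge 14 mm above the worktop (the gap for the wedge), its top edge 214 mm. Origin on the hinge axis at the lower edge; its own +y runs along the door from the hinge to the free edge, its outer face is at x = -30 mm, the inner one at x = 0. The top edge can be pinched from above.
- door_hinge (a point): The hinge axis at the door's lower edge, 14 mm above the worktop.
- door_top (a point): Point on the door's top edge, in the middle of its thickness, 220 mm from the hinge and 60 mm from the free edge: a place to pinch it from above (30 mm across the door's x) and swing it.
- door_edge (a point): Lower corner of the door's free edge, in the middle of its thickness, 280 mm from the hinge.
- wedge: Beech wedge with steel heel, 140 long, 40 wide; 3 mm high at its thin end (+x end of its frame), rising evenly to 27 mm at its thick end (-x). Origin on its underside at mid length. The door's lower edge (14 mm up) meets its top 64 mm from the thin end. To jam: hold the thick end, wedge flat, thin end under the door's free corner pointing at the hinge; tap it on with 10 to 15 N.
- wedge_grip (a point): A place to hold the wedge: 45 mm from its middle towards the thick end, 12 mm above the underside; it is 40 mm wide and 23 mm high there.
- dial (a joint): The cooler's black thermostat dial on the roof, rad: grows as it is turned clockwise seen from above, range 0 to 4.4; its white pointer stands on the orange defrost mark at 2.30. At the start between 0.2 and 1.1. It turns with 0.04 N m and stays where it is left.
- dial_grip (a point): On the dial's axis, 244 mm above the worktop (30 mm above the roof), at the height to grip. The dial's bar grip is 46 long, 14 wide and 24 high (top 246 mm) on a disc of 48 mm diameter and 8 mm height; the point's own x axis runs along the bar towards the pointer end.
- dial_mark (a point): The orange defrost mark on the white scale plate under the dial, 32 mm from the dial's axis.
- board: Wooden chopping board, 220 (x) by 320 (y), 21 thick, lying on the worktop at the left, fixed. Origin under its middle; its upper face is 21 mm above the worktop.
- jar_0: Jam jar with green lid, 66 mm diameter, 99 high, 0.25 to 0.5 kg (some jars may be absent). Origin in the centre of its underside, z up. Stands on the pulled-out shelf at the start; grasp it across its body or lid from above.
- jar_1: Jam jar with green lid, 66 mm diameter, 99 high, 0.25 to 0.5 kg (some jars may be absent). Origin in the centre of its underside, z up. Stands on the pulled-out shelf at the start; grasp it across its body or lid from above.
- jar_2: Jam jar with green lid, 66 mm diameter, 99 high, 0.25 to 0.5 kg (some jars may be absent). Origin in the centre of its underside, z up. Stands on the pulled-out shelf at the start; grasp it across its body or lid from above.
- jar_3: Jam jar with green lid, 66 mm diameter, 99 high, 0.25 to 0.5 kg (some jars may be absent). Origin in the centre of its underside, z up. Stands on the pulled-out shelf at the start; grasp it across its body or lid from above.
- opener: Bottle opener with yellow grip, 174 long, to be left alone.
- spice_a: Spice jar with red lid, 45x45x106, to be left alone.
- spice_b: Another spice jar with red lid, 45x45x106, to be left alone.

How it is judged:
By the outcome, as a careful person would: the job done as asked, in the order asked, and still so for the second after the job is handed in, with the robot touching nothing.
Of jar_0, jar_1, jar_2, jar_3 only 2 to 4 are there at a start; the rules pass over those that are not, and their reading is None.
At some moment in a run one of wedge may be knocked a few centimetres aside while the robot is not near it.
It also fails if it takes over 210 s, if anything falls off the work surface, if the arm or the gripper's body presses on something with over 40 N, if the wrist force passes 120 N, or if a joint passes its speed limit or range.

ROBOT

A 7-joint arm with a two-finger parallel gripper is mounted at the origin on a cart in front of the work surface, level with it; the furniture and walls round the work are solid. World frame = base frame: x ahead of the robot, y to its left, z up, the work surface at z = 0. Lengths are in m, angles in rad, forces in N, time in s.
With the tool pointing down it reaches from about 0.425 to 0.925 m from the base axis. Payload 6.8 kg.
Tool frame: the origin (TCP) lies on the centre line of the jaws, within the pads' length; the fingertips stand 11 mm ahead of it and the grasp point (between the pads) lies 8 mm behind it; z points along the fingers, y is the direction in which the jaws open and shut (so a half turn about z gives the same grasp; the last joint's range is limited). The gripper opens to 85 mm and grips with 20 to 120 N. Pads are 22 mm wide; open, the fingers measure 114 mm over their backs; the gripper's body (76 mm by 85 mm) begins 54 mm behind the grasp point. The pads swing forward as they close: fully open they stand 13 mm farther back than shut.
Start: joints at [1.016, 0.477, 0.022, 1.555, -0.011, 1.109, -0.083], TCP at [0.292, -0.609, 0.242] pointing down, gripper open.
Joint ranges: [-2.96, 2.96], [-0.34, 2.1], [-1.41, 1.46], [0.24, 2.44], [-1.37, 4.51], [0.17, 1.92], [-2.96, 2.96]. Speed limits (rad/s): [2.39, 2.39, 3.14, 3.14, 3.14, 3.14, 3.14].

INTERFACE

Orientations are given as a rotation vector (axis times angle).
In Python, from bench import r gives the robot as it stands.
- The arm moves only by the tool send_rows, never from a script. Its argument "deltas" is a list of rows, each a list of 7 numbers: the opening, from 0 (shut) to 1 (fully open), then the shift along the tool's x, y, z as a fraction of full scale, then the turn, a rotation vector about the tool's x, y, z as a fraction of full scale. In form: [[hand, x, y, z, ax, ay, az], ...]. A call has 1 to 20 rows; each row is the pose to reach, as a shift and turn from the pose commanded when the call began, along the tool's axes at that moment, turning the shorter way round; what a row does not reach only later rows make up. Full scale, the value 1, is 150 mm for a shift and 180 degrees for a turn. A row lasts 1/12 s, in which the tool goes at most 41.7 mm and 7.16 degrees, less where a joint would pass 70% of its speed; a pose out of reach is approached as far as the arm can. A call with a number of a shift or a turn outside -1 to 1 is refused whole. A call with a gripper value outside its range is refused whole. The fingers move at their own pace and stop on an object; "squeeze" is the grip in N (left out, the last holds). Time passes only in rows, so rows that repeat a pose let the fingers close. It gives the time, the measured TCP pose, the force and the opening at its end, in the units of the state.
- r.get_obs(): the state, without advancing time (a new reading comes with each control period).
- r.grab_frame(name): name is "side" or "top"; returns a dict with "pixels" (400x640x3 uint8, red, green, blue), "camera_matrix" (3x3 intrinsics, pixels), "dist_coeffs" ([k1, k2, p1, p2, k3] as OpenCV has them; the pictures are not rectified), "rvec" (rotation vector, rad) and "tvec" (3), from world to camera coordinates, as OpenCV has them. Camera axes: x right, y down, z forward; pixel columns grow to the right and rows downward; lengths in m; the calibration is good to about 2 mm. A picture is of the moment at which its call begins. There is no depth.
- r.hand_in(): hands the job in, once; it reports no verdict.
The state is a dict: "clock": time; "joints": joint angles; "qvel": joint speeds; "tau": joint torques, N m; "tcp_pos": TCP position; "orientation": TCP orientation; "contact_force": force on the tool from outside, world axes, zero at the start; "moment": the same for the moment, N m; "grip_width": finger opening in m.
Only numpy, scipy, OpenCV 4.12 (cv2) and the standard library are available. Lean on these libraries where they do the work, as an engineer would, in place of code of your own. Each camera call takes 0.05 s, during which the arm holds its last target. There are 200 camera calls.

## Working session

There is one attempt and no reset: what is moved stays moved. The work goes in short steps, Python scripts to look and compute and a tool call to move; the robot and the scene stay as the last step left them, time stands still between calls to the robot, and variables do not carry over. Pictures are saved under pics/ and viewed, about 12 in all and at most 16, crops included, and the job is handed in when it is done.

Besides the shell and the picture viewer there is one more tool, called after "Call:" in YAML: its name, and indented under it one key for each argument. send_rows: Moves the arm, as the interface text tells. Shift numbers are shares of 150 mm and turn numbers shares of 180 degrees, none past 1 either way. Its arguments: {"type":"object","properties":{"deltas":{"type":"array","items":{"type":"array","items":{"type":"number"}}},"squeeze":{"type":"number"}},"required":["deltas"]}

```bash
ls; mkdir -p pics
cat > h.py <<'E'
import numpy as np, cv2
from scipy.spatial.transform import Rotation as R
from bench import r
def cap(n):
    f=r.grab_frame(n); f={k:np.array(v) for k,v in f.items()}; return f
def save(f,name,crop=None,s=1):
    im=f['pixels'][:,:,::-1]
    if crop: x0,y0,x1,y1=crop; im=im[y0:y1,x0:x1]
    cv2.imwrite('pics/'+name,cv2.resize(im,None,fx=s,fy=s,interpolation=cv2.INTER_CUBIC))
def ray(f,uv):
    p=cv2.undistortPoints(np.array(uv,float).reshape(-1,1,2),f['camera_matrix'],f['dist_coeffs']).reshape(-1,2)
    Rm=cv2.Rodrigues(f['rvec'])[0]; c=-Rm.T@f['tvec'].reshape(3)
    return c,(np.c_[p,np.ones(len(p))])@Rm
def onz(f,uv,z):
    c,d=ray(f,uv); return c+d*((z-c[2])/d[:,2])[:,None]
def proj(f,P):
    return cv2.projectPoints(np.array(P,float).reshape(-1,1,3),f['rvec'],f['tvec'],f['camera_matrix'],f['dist_coeffs'])[0].reshape(-1,2)
def st():
    o=r.get_obs(); print({k:np.round(np.array(o[k]),4).tolist() for k in ('clock','joints','tcp_pos','orientation','contact_force','grip_width')}); return o
def rel(P,rot=None):
    "print row numbers to bring tcp to world P with rotation rot (Rotation)"
    o=r.get_obs(); T=R.from_rotvec(o['orientation'])
    d=T.inv().apply(np.array(P)-np.array(o['tcp_pos']))/0.15
    a=np.zeros(3) if rot is None else (T.inv()*rot).as_rotvec()/np.pi
    print('shift',np.round(d,3).tolist(),'turn',np.round(a,4).tolist())
E
python3 - <<'E'
from h import *
st()
for n in('top','side'):
    f=cap(n); save(f,n+'0.png',s=1.25); print(n,ray(f,[[320,200]]),f['dist_coeffs'])
E
```

```text
pics
{'clock': 0.0, 'joints': [1.0159, 0.4778, 0.0224, 1.5565, -0.0115, 1.1093, -0.0831], 'tcp_pos': [0.2914, -0.6082, 0.2413], 'orientation': [-3.0618, -0.6956, 0.0009], 'contact_force': [-0.0112, -0.216, 0.1602], 'grip_width': 0.0853}
top (array([0.16924007, 0.02147097, 1.15844475]), array([[ 0.33478136,  0.04508936, -0.94124174]])) [-0.07608052  0.          0.          0.          0.        ]
side (array([-0.5201201 ,  0.40262542,  1.09724236]), array([[ 0.73741176, -0.21151437, -0.64167262]])) [0.002978 0.       0.       0.       0.      ]
```

View pics/top0.png

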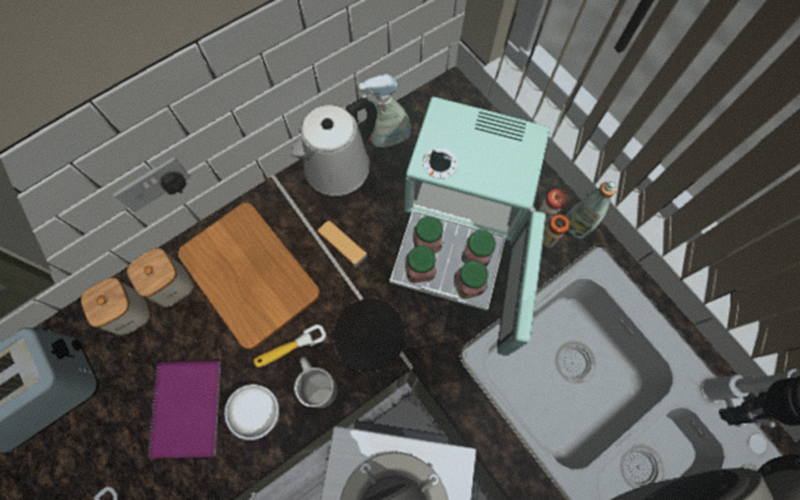

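View pics/side0.png

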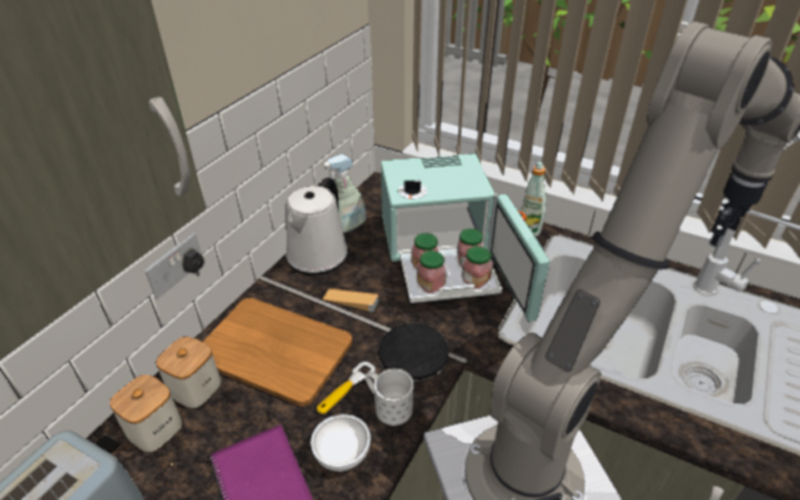

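The views show four jars on the shelf, lids at about (430,229), (481,244), (421,261) and (473,276) in the top view scaled by 1.25. The board is at left with corners (245,203), (318,290), (249,347) and (180,260). The wedge is at (342,242), the dial at (440,160), and the door is open along (540,215) to (515,345).

```bash
cat > m.py <<'E'
from h import *
def comps(mask,mn=30):
    n,l,s,c=cv2.connectedComponentsWithStats(mask.astype(np.uint8))
    return [(s[i,4],c[i],l==i) for i in range(1,n) if s[i,4]>=mn]
def hsv(f): return cv2.cvtColor(f['pixels'],cv2.COLOR_RGB2HSV)
def rect(f,m,z):
    ys,xs=np.nonzero(m); P=onz(f,np.c_[xs,ys],z)[:,:2]*1000
    (c,s,a)=cv2.minAreaRect(P.astype(np.float32)); return np.round(c,1),np.round(s,1),round(a,1),np.round(cv2.boxPoints((c,s,a))).tolist()
E
python3 - <<'E'
from m import *
f=cap('top'); H=hsv(f); h,s,v=[H[...,i].astype(int) for i in range(3)]
im=f['pixels']
for y,x in((183,344),(105,380),(195,270),(210,200),(170,385),(220,418)): print((x,y),H[y,x])
g=(h>60)&(h<90)&(s>110)&(v<120)
for a,c,m in comps(g): print('lid',a,np.round(c),np.round(onz(f,[c],.146)*1000))
mint=(h>65)&(h<95)&(s>25)&(v>130)
for a,c,m in comps(mint,100): print('mint',a,np.round(c),rect(f,m,.214))
w=(h>8)&(h<25)&(s>70)&(v>90)
for a,c,m in comps(w,100):print('wood',a,np.round(c),rect(f,m,.021))
E
```

```text
(344, 183) [ 66 104 101]
(380, 105) [ 83  46 216]
(270, 195) [ 17 124 202]
(200, 210) [ 14 152 151]
(385, 170) [ 75  17 149]
(418, 220) [83 52 79]
lid 76 [343. 181.] [[594.  15. 146.]]
lid 35 [384. 195.] [[ 572. -101.  146.]]
lid 164 [337. 207.] [[515.  22. 146.]]
lid 99 [379. 218.] [[503. -93. 146.]]
mint 6092 [386. 122.] (array([763.1, -69.8]), array([277.9, 215.5]), 82.1, [[637.0, -193.0], [851.0, -222.0], [889.0, 53.0], [676.0, 83.0]])
mint 151 [354. 173.] (array([592.1,  -9.4]), array([144.6,  11.3]), 82.2, [[577.0, -80.0], [588.0, -82.0], [608.0, 61.0], [596.0, 63.0]])
mint 1169 [425. 221.] (array([ 497.6, -200.8]), array([ 28.6, 277.4]), 87.0, [[358.0, -208.0], [635.0, -222.0], [637.0, -194.0], [360.0, -179.0]])
wood 7345 [198. 220.] (array([461.3, 433.3]), array([323.4, 221.4]), 48.8, [[271.0, 385.0], [438.0, 239.0], [651.0, 482.0], [485.0, 628.0]])
wood 108 [448. 178.] (array([ 707.7, -309.9]), array([45.3, 45.5]), 78.8, [[681.0, -328.0], [726.0, -337.0], [734.0, -292.0], [690.0, -283.0]])
wood 570 [273. 193.] (array([573.9, 222.9]), array([132.7,  43.4]), 56.5, [[519.0, 180.0], [555.0, 156.0], [629.0, 266.0], [592.0, 290.0]])
wood 1054 [121. 218.] (array([423.5, 667.3]), array([108.7, 106.1]), 43.8, [[348.0, 668.0], [421.0, 591.0], [499.0, 667.0], [426.0, 743.0]])
wood 1073 [ 83. 242.] (array([331.9, 759.9]), array([108.8, 105.4]), 39.4, [[256.0, 766.0], [323.0, 685.0], [407.0, 754.0], [340.0, 835.0]])
wood 307 [219. 283.] (array([282.3, 319.5]), array([ 26.1, 106.2]), 36.3, [[240.0, 354.0], [303.0, 269.0], [324.0, 284.0], [261.0, 370.0]])
```

Run:
```python
from m import *
f=cap('top'); save(f,'top1.png',(300,60,460,290),3.2/1.28)
print(np.round(proj(f,[[0,0,0]])))
f=cap('side'); save(f,'side1.png',(240,110,460,300),3)
```

```text
[[315. 407.]]
```

View pics/side1.png

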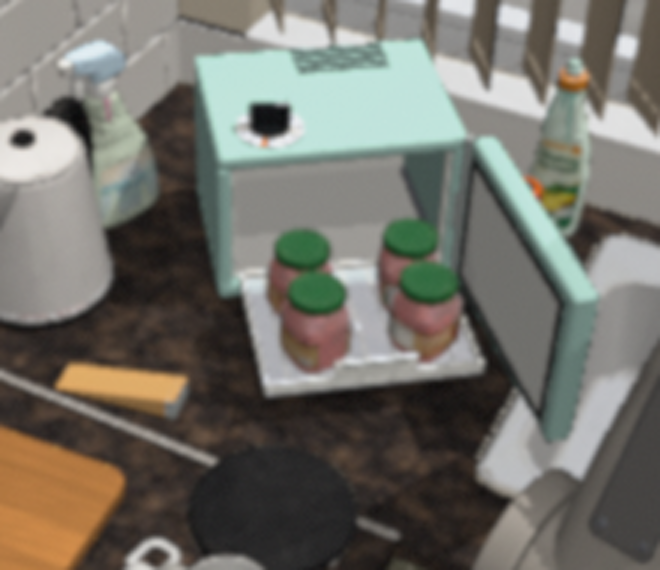

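Run:
```python
from m import *
f=cap('top'); H=hsv(f); h,s,v=[H[...,i].astype(int) for i in range(3)]
g=(h>50)&(h<95)&(s>75)&(v<130)&(v>25)
g[:, :300]=0
for a,c,m in comps(g,60):
    ys,xs=np.nonzero(m);P=onz(f,np.c_[xs,ys],.146)[:,:2]*1000
    cc,rr=cv2.minEnclosingCircle(P.astype(np.float32)); print('lid',a,np.round(c),np.round(onz(f,[c],.146)*1000),np.round(cc),round(rr))
save(f,'top1.png',(230,90,460,290),3)
```

```text
lid 327 [343. 183.] [[589.  15. 146.]] [589.  15.] 30
lid 333 [385. 194.] [[ 573. -103.  146.]] [ 574. -102.] 29
lid 356 [337. 207.] [[517.  22. 146.]] [518.  23.] 30
lid 360 [379. 219.] [[501. -94. 146.]] [501. -94.] 30
```

View pics/top1.png

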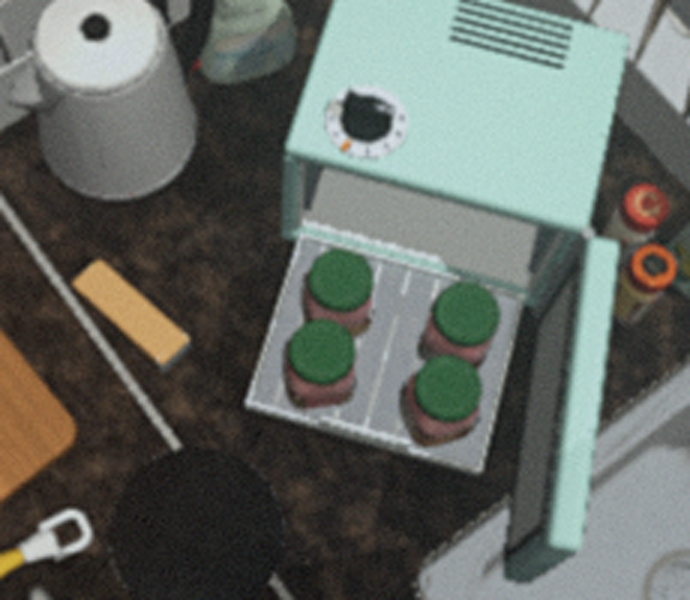

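The crops show the wedge with its steel heel at the lower-right end, (180,355) in the top crop, so the thick end is nearest the shelf. The dial pointer is upper-left and the orange mark lower-left, at (346,146). The sizes match: roof 278x215, board 323x221, door 277x29.

Run:
```python
from m import *
rel([.291,-.608,.36],R.from_rotvec([np.pi,0,0]))
```

```text
shift [-0.002, -0.006, -0.787] turn [-0.0002, 0.0001, 0.1422]
```

Call:
send_rows:
  deltas:
    - [1, 0, 0, -0.3, 0, 0, 0.04]
    - [1, 0, 0, -0.6, 0, 0, 0.08]
    - [1, 0, 0, -0.79, 0, 0, 0.12]
    - [1, 0, 0, -0.79, 0, 0, 0.1422]
    - [1, 0, 0, -0.79, 0, 0, 0.1422]
  squeeze: 40

```text
clock: 0.72
tcp_pos: [0.2922, -0.6097, 0.364]
orientation: [3.137, -0.004, 0.004]
contact_force: [0.4, 0.0, -0.6]
grip_width: 0.085
```

Call:
send_rows:
  deltas:
    - [1, 0.25, 0, 0, 0, 0, 0]
    - [1, 0.5, -0.2, 0, 0, 0, 0]
    - [1, 0.75, -0.4, 0, 0, 0, 0]
    - [1, 1, -0.6, 0, 0, 0, 0]
    - [1, 1, -0.8, 0, 0, 0, 0]
    - [1, 1, -1, 0, 0, 0, 0]
    - [1, 1, -1, 0, 0, 0, 0]

```text
clock: 1.3
tcp_pos: [0.4451, -0.4503, 0.3591]
orientation: [-3.135, -0.021, 0.001]
contact_force: [0.3, 0.3, -0.6]
grip_width: 0.0854
```

Call:
send_rows:
  deltas:
    - [1, 0.1, -0.25, 0, 0, 0, 0]
    - [1, 0.2, -0.5, 0, 0, 0, 0]
    - [1, 0.3, -0.75, 0, 0, 0, 0]
    - [1, 0.4, -1, 0, 0, 0, 0]
    - [1, 0.5, -1, 0, 0, 0, 0]
    - [1, 0.5, -1, 0, 0, 0, 0]

```text
clock: 1.8
tcp_pos: [0.5192, -0.3046, 0.3594]
orientation: [-3.139, -0.015, 0.001]
contact_force: [-0.9, -0.4, -0.3]
grip_width: 0.0853
```

Call:
send_rows:
  deltas:
    - [1, 0, -0.25, 0, 0, 0, 0]
    - [1, 0, -0.5, 0, 0, 0, 0]
    - [1, 0, -0.75, 0, 0, 0, 0]
    - [1, 0, -1, 0, 0, 0, 0]
    - [1, 0, -1, 0, 0, 0, 0]

```text
clock: 2.22
tcp_pos: [0.5165, -0.1509, 0.36]
orientation: [-3.138, -0.018, 0.002]
contact_force: [0.6, 1.1, 0.0]
grip_width: 0.0852
```

Call:
send_rows:
  deltas:
    - [1, 0, -0.25, 0, 0, 0, 0]
    - [1, 0, -0.5, 0.2, 0, 0, 0]
    - [1, 0, -0.75, 0.4, 0, 0, 0]
    - [1, 0, -1, 0.6, 0, 0, 0]
    - [1, 0, -1, 0.8, 0, 0, 0]
    - [1, 0, -1, 0.8, 0, 0, 0]

```text
clock: 2.72
tcp_pos: [0.512, -0.0061, 0.2341]
orientation: [-3.141, -0.011, 0.018]
contact_force: [-0.1, -1.2, -0.3]
grip_width: 0.0853
```

Run:
```python
from m import *
st(); rel([.518,.022,.2],R.from_rotvec([np.pi,0,0]))
```

```text
{'clock': 2.7167, 'joints': [0.0937, 0.2371, -0.2358, 1.9286, 0.063, 0.9943, -1.7345], 'tcp_pos': [0.512, -0.0061, 0.2341], 'orientation': [-3.1409, -0.011, 0.0178], 'contact_force': [-0.1282, -1.1554, -0.3189], 'grip_width': 0.0853}
shift [0.044, -0.187, 0.227] turn [-0.0002, 0.0036, 0.0022]
```

Call:
send_rows:
  deltas:
    - [1, 0.04, -0.187, 0, 0, 0.004, 0.002]
    - [1, 0.04, -0.187, 0.2, 0, 0.004, 0.002]
    - [1, 0.04, -0.187, 0.2, 0, 0.004, 0.002]

```text
clock: 2.97
tcp_pos: [0.5204, 0.0185, 0.2072]
orientation: [3.141, -0.007, 0.01]
contact_force: [-1.8, -0.8, -1.1]
grip_width: 0.0851
```

Run:
```python
from m import *
st(); rel([.518,.022,.095],R.from_rotvec([np.pi,0,0]))
f=cap('top'); save(f,'top2.png',(230,90,460,290),3)
```

```text
{'clock': 2.9667, 'joints': [0.051, 0.2739, -0.245, 1.9494, 0.0851, 0.9219, -1.8113], 'tcp_pos': [0.5204, 0.0185, 0.2072], 'orientation': [3.1406, -0.0066, 0.0098], 'contact_force': [-1.7619, -0.805, -1.082], 'grip_width': 0.0851}
shift [-0.021, -0.024, 0.748] turn [0.0003, -0.002, -0.0013]
```

View pics/top2.png

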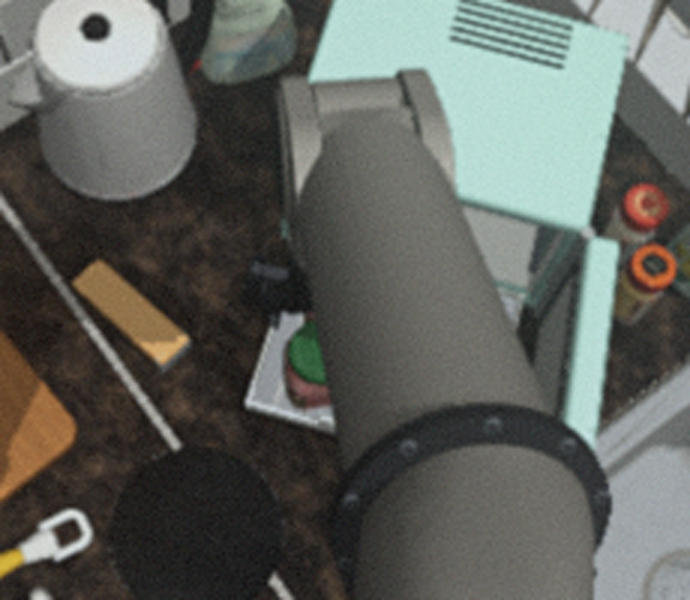

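The arm covers the jars in the top view. The left finger shows at (270,280) beside jar C, which is consistent, so I'm going down.

Call:
send_rows:
  deltas:
    - [1, -0.02, -0.024, 0.1, 0, -0.002, -0.001]
    - [1, -0.02, -0.024, 0.3, 0, -0.002, -0.001]
    - [1, -0.02, -0.024, 0.5, 0, -0.002, -0.001]
    - [1, -0.02, -0.024, 0.65, 0, -0.002, -0.001]
    - [1, -0.02, -0.024, 0.75, 0, -0.002, -0.001]
    - [1, -0.02, -0.024, 0.75, 0, -0.002, -0.001]
    - [0.5, -0.02, -0.024, 0.75, 0, -0.002, -0.001]
    - [0.5, -0.02, -0.024, 0.75, 0, -0.002, -0.001]
    - [0.5, -0.02, -0.024, 0.75, 0, -0.002, -0.001]
    - [0.5, -0.02, -0.024, 0.75, 0, -0.002, -0.001]
    - [0.5, -0.02, -0.024, 0.75, 0, -0.002, -0.001]

```text
clock: 3.93
tcp_pos: [0.5226, 0.0221, 0.1001]
orientation: [3.141, -0.006, 0.015]
contact_force: [0.3, -2.6, 8.0]
grip_width: 0.0688
```

Run:
```python
from m import *
st(); rel([.555,.457,.2],R.from_rotvec([np.pi,0,0]))
```

```text
{'clock': 3.9333, 'joints': [0.0203, 0.425, -0.2247, 2.032, 0.1487, 0.69, -1.8738], 'tcp_pos': [0.5226, 0.0221, 0.1001], 'orientation': [3.1409, -0.0061, 0.0153], 'contact_force': [0.2795, -2.6029, 7.9901], 'grip_width': 0.0688}
shift [0.211, -2.9, -0.666] turn [0.0002, -0.0031, -0.0012]
```

Call:
send_rows:
  deltas:
    - [0.3, 0, 0, 0, 0, 0, 0]
    - [0.3, 0, 0, 0, 0, 0, 0]
    - [0.3, 0, 0, 0, 0, 0, 0]
    - [0.3, 0, 0, -0.1, 0, 0, 0]
    - [0.3, 0, 0, -0.1, 0, 0, 0]

```text
clock: 4.35
tcp_pos: [0.5221, 0.023, 0.1154]
orientation: [-3.141, 0.005, -0.015]
contact_force: [0.4, 0.2, -2.8]
grip_width: 0.0687
```

Call:
send_rows:
  deltas:
    - [0.3, 0, 0, -0.2, 0, 0, 0]
    - [0.3, 0, 0, -0.4, 0, 0, 0]
    - [0.3, 0, -0.1, -0.6, 0, 0, 0]
    - [0.3, 0.05, -0.3, -0.6, 0, 0, 0]
    - [0.3, 0.05, -0.55, -0.6, 0, 0, 0]
    - [0.3, 0.05, -0.8, -0.6, 0, 0, 0]
    - [0.3, 0.05, -1, -0.6, 0, 0, 0]

```text
clock: 4.93
tcp_pos: [0.5277, 0.1759, 0.2033]
orientation: [-3.14, 0.003, -0.01]
contact_force: [0.6, 0.0, -3.5]
grip_width: 0.0688
```

Call:
send_rows:
  deltas:
    - [0.3, 0, -0.25, 0, 0, 0, 0]
    - [0.3, 0.05, -0.5, 0, 0, 0, 0]
    - [0.3, 0.05, -0.75, 0, 0, 0, 0]
    - [0.3, 0.1, -1, 0, 0, 0, 0]

```text
clock: 5.27
tcp_pos: [0.5423, 0.3246, 0.2028]
orientation: [3.141, -0.004, 0.007]
contact_force: [0.2, -0.7, -2.9]
grip_width: 0.0688
```

Call:
send_rows:
  deltas:
    - [0.3, 0, -0.2, 0, 0, 0, 0]
    - [0.3, 0.05, -0.45, 0, 0, 0, 0]
    - [0.3, 0.05, -0.7, 0, 0, 0, 0]
    - [0.3, 0.05, -0.85, 0, 0, 0, 0]
    - [0.3, 0.05, -0.9, 0, 0, 0, 0]
    - [0.3, 0.05, -0.9, 0, 0, 0, 0]

```text
clock: 5.77
tcp_pos: [0.5498, 0.4607, 0.2023]
orientation: [-3.141, -0.002, -0.007]
contact_force: [-0.7, -0.4, -3.5]
grip_width: 0.0688
```

Run:
```python
from m import *
st(); rel([.555,.457,.073],R.from_rotvec([np.pi,0,0]))
```

```text
{'clock': 5.7667, 'joints': [-0.5735, 0.6008, -0.3246, 1.4637, 0.206, 1.1069, -2.5066], 'tcp_pos': [0.5498, 0.4607, 0.2023], 'orientation': [-3.1408, -0.0017, -0.0068], 'contact_force': [-0.6507, -0.3876, -3.5247], 'grip_width': 0.0688}
shift [0.031, 0.026, 0.862] turn [-0.0003, -0.0014, 0.0004]
```

Call:
send_rows:
  deltas:
    - [0.3, 0.03, 0.02, 0.2, 0, 0, 0]
    - [0.3, 0.03, 0.02, 0.45, 0, 0, 0]
    - [0.3, 0.03, 0.02, 0.65, 0, 0, 0]
    - [0.3, 0.03, 0.02, 0.78, 0, 0, 0]
    - [0.3, 0.03, 0.02, 0.82, 0, 0, 0]
    - [0.3, 0.03, 0.02, 0.84, 0, 0, 0]
    - [0.3, 0.03, 0.02, 0.85, 0, 0, 0]
    - [0.3, 0.03, 0.02, 0.85, 0, 0, 0]

```text
clock: 6.43
tcp_pos: [0.5581, 0.455, 0.0776]
orientation: [-3.14, 0.006, -0.013]
contact_force: [-0.8, 0.3, -3.2]
grip_width: 0.0687
```

Call:
send_rows:
  deltas:
    - [0.3, 0, 0, 0.015, 0, 0, 0]
    - [0.3, 0, 0, 0.025, 0, 0, 0]
    - [0.3, 0, 0, 0.025, 0, 0, 0]

```text
clock: 6.68
tcp_pos: [0.5581, 0.4556, 0.0743]
orientation: [-3.14, 0.005, -0.014]
contact_force: [-0.4, -0.1, 2.9]
grip_width: 0.0686
```

Call:
send_rows:
  deltas:
    - [0.85, 0, 0, 0, 0, 0, 0]
    - [1, 0, 0, 0, 0, 0, 0]
    - [1, 0, 0, 0, 0, 0, 0]
    - [1, 0, 0, 0, 0, 0, 0]
    - [1, 0, 0, -0.1, 0, 0, 0]
    - [1, 0, 0, -0.35, 0, 0, 0]
    - [1, 0, 0, -0.6, 0, 0, 0]
    - [1, 0, 0, -0.84, 0, 0, 0]

```text
clock: 7.35
tcp_pos: [0.5561, 0.4549, 0.2008]
orientation: [-3.141, 0.005, -0.01]
contact_force: [-0.2, 0.8, 1.1]
grip_width: 0.0852
```

Call:
send_rows:
  deltas:
    - [1, 0, 0.25, 0, 0, 0, 0]
    - [1, 0, 0.5, 0, 0, 0, 0]
    - [1, 0, 0.75, 0, 0, 0, 0]
    - [1, 0, 1, 0, 0, 0, 0]

```text
clock: 7.68
tcp_pos: [0.5558, 0.3035, 0.1997]
orientation: [-3.141, 0.004, -0.012]
contact_force: [1.1, -0.3, -0.5]
grip_width: 0.0856
```

Call:
send_rows:
  deltas:
    - [1, 0.05, 0.25, 0, 0, 0, 0]
    - [1, 0.1, 0.5, 0, 0, 0, 0]
    - [1, 0.1, 0.75, 0, 0, 0, 0]
    - [1, 0.1, 1, 0, 0, 0, 0]

```text
clock: 8.02
tcp_pos: [0.5707, 0.153, 0.1997]
orientation: [-3.141, 0.005, -0.012]
contact_force: [0.4, -0.8, -0.0]
grip_width: 0.0855
```

Call:
send_rows:
  deltas:
    - [1, 0.05, 0.25, 0, 0, 0, 0]
    - [1, 0.1, 0.5, 0, 0, 0, 0]
    - [1, 0.1, 0.75, 0, 0, 0, 0]
    - [1, 0.1, 0.94, 0, 0, 0, 0]
    - [1, 0.1, 0.94, 0, 0, 0, 0]
    - [1, 0.1, 0.94, 0, 0, 0, 0]

```text
clock: 8.52
tcp_pos: [0.5852, 0.0113, 0.1995]
orientation: [3.141, -0.012, 0.012]
contact_force: [0.3, -0.1, -0.2]
grip_width: 0.0854
```

Run:
```python
from m import *
st(); rel([.589,.015,.098],R.from_rotvec([np.pi,0,0]))
f=cap('side'); save(f,'side2.png',s=1.25)
```

```text
{'clock': 8.5167, 'joints': [0.0782, 0.3854, -0.2604, 1.8103, 0.1212, 0.954, -1.8118], 'tcp_pos': [0.5852, 0.0113, 0.1995], 'orientation': [3.1409, -0.0117, 0.0116], 'contact_force': [0.2987, -0.0858, -0.1836], 'grip_width': 0.0854}
shift [0.02, -0.025, 0.677] turn [0.0002, -0.0023, -0.0024]
```

View pics/side2.png

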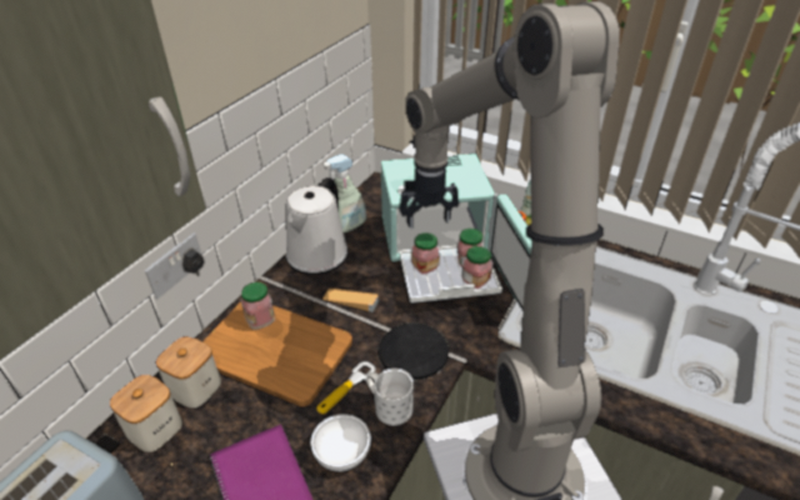

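Jar C stands upright on the board at (257,303). The other three jars are still on the shelf, and the wedge is unmoved at (352,300).

Call:
send_rows:
  deltas:
    - [1, 0.02, -0.025, 0.1, 0, -0.002, -0.002]
    - [1, 0.02, -0.025, 0.3, 0, -0.002, -0.002]
    - [1, 0.02, -0.025, 0.5, 0, -0.002, -0.002]
    - [1, 0.02, -0.025, 0.65, 0, -0.002, -0.002]
    - [1, 0.02, -0.025, 0.67, 0, -0.002, -0.002]
    - [1, 0.02, -0.025, 0.67, 0, -0.002, -0.002]
    - [0.3, 0.02, -0.025, 0.67, 0, -0.002, -0.002]
    - [0.3, 0.02, -0.025, 0.67, 0, -0.002, -0.002]
    - [0.3, 0.02, -0.025, 0.67, 0, -0.002, -0.002]
    - [0.3, 0.02, -0.025, 0.67, 0, -0.002, -0.002]
    - [0.3, 0.02, -0.025, 0.67, 0, -0.002, -0.002]
    - [0.3, 0.02, -0.025, 0.67, 0, -0.002, -0.002]
    - [0.3, 0.02, -0.025, 0.67, 0, -0.002, -0.002]

```text
clock: 9.65
tcp_pos: [0.5902, 0.0176, 0.1]
orientation: [-3.142, -0.005, -0.006]
contact_force: [0.2, -0.9, 7.2]
grip_width: 0.0679
```

Call:
send_rows:
  deltas:
    - [0.3, 0, 0, -0.1, 0, 0, 0]
    - [0.3, 0, 0, -0.1, 0, 0, 0]

```text
clock: 9.82
tcp_pos: [0.5898, 0.018, 0.1152]
orientation: [-3.141, -0.005, -0.005]
contact_force: [0.6, 0.6, -3.2]
grip_width: 0.0677
```

Call:
send_rows:
  deltas:
    - [0.3, 0, 0, -0.2, 0, 0, 0]
    - [0.3, 0, 0, -0.4, 0, 0, 0]
    - [0.3, 0, -0.1, -0.6, 0, 0, 0]
    - [0.3, 0, -0.3, -0.7, 0, 0, 0]
    - [0.3, 0, -0.55, -0.7, 0, 0, 0]
    - [0.3, -0.1, -0.8, -0.7, 0, 0, 0]
    - [0.3, -0.2, -1, -0.7, 0, 0, 0]

```text
clock: 10.4
tcp_pos: [0.5574, 0.1708, 0.218]
orientation: [-3.139, -0.007, -0.001]
contact_force: [0.4, 0.6, -3.8]
grip_width: 0.0674
```

Call:
send_rows:
  deltas:
    - [0.3, -0.1, -0.25, 0, 0, 0, 0]
    - [0.3, -0.2, -0.5, 0, 0, 0, 0]
    - [0.3, -0.3, -0.75, 0, 0, 0, 0]
    - [0.3, -0.4, -1, 0, 0, 0, 0]

```text
clock: 10.73
tcp_pos: [0.4962, 0.3188, 0.2175]
orientation: [3.142, 0.005, -0.0]
contact_force: [1.3, 0.5, -3.6]
grip_width: 0.0673
```

Call:
send_rows:
  deltas:
    - [0.3, -0.1, -0.25, 0, 0, 0, 0]
    - [0.3, -0.19, -0.5, 0, 0, 0, 0]
    - [0.3, -0.19, -0.75, 0, 0, 0, 0]
    - [0.3, -0.19, -1, 0, 0, 0, 0]

```text
clock: 11.07
tcp_pos: [0.4667, 0.4691, 0.2175]
orientation: [3.141, 0.008, -0.001]
contact_force: [1.3, -0.3, -3.7]
grip_width: 0.0677
```

Call:
send_rows:
  deltas:
    - [0.3, 0, -0.2, 0, 0, 0, 0]
    - [0.3, 0, -0.41, 0, 0, 0, 0]
    - [0.3, 0, -0.41, 0.25, 0, 0, 0]
    - [0.3, 0, -0.41, 0.5, 0, 0, 0]
    - [0.3, 0, -0.41, 0.7, 0, 0, 0]
    - [0.3, 0, -0.41, 0.75, 0, 0, 0]
    - [0.3, 0, -0.41, 0.75, 0, 0, 0]

```text
clock: 11.65
tcp_pos: [0.4669, 0.5266, 0.1018]
orientation: [3.136, 0.005, -0.007]
contact_force: [0.2, 0.2, -3.7]
grip_width: 0.068
```

Run:
```python
from m import *
st(); rel([.472,.53,.075],R.from_rotvec([np.pi,0,0]))
```

```text
{'clock': 11.65, 'joints': [-0.6978, 0.6922, -0.3547, 1.5616, 0.2763, 0.9445, -2.7092], 'tcp_pos': [0.4669, 0.5266, 0.1018], 'orientation': [3.1364, 0.0054, -0.0068], 'contact_force': [0.1673, 0.2327, -3.7043], 'grip_width': 0.068}
shift [0.035, -0.024, 0.178] turn [0.0016, 0.0014, 0.0011]
```

Call:
send_rows:
  deltas:
    - [0.3, 0.02, -0.02, 0.1, 0.0016, 0, 0]
    - [0.3, 0.02, -0.02, 0.15, 0.0016, 0, 0]
    - [0.3, 0.02, -0.02, 0.175, 0.0016, 0, 0]
    - [0.3, 0.02, -0.02, 0.18, 0.0016, 0, 0]
    - [0.3, 0.02, -0.02, 0.18, 0.0016, 0, 0]

```text
clock: 12.07
tcp_pos: [0.4716, 0.5318, 0.079]
orientation: [-3.136, -0.005, -0.001]
contact_force: [-0.1, -0.1, -4.3]
grip_width: 0.0675
```

Call:
send_rows:
  deltas:
    - [0.3, 0, 0, 0.015, 0, 0, 0]
    - [0.3, 0, 0, 0.025, 0, 0, 0]
    - [0.3, 0, 0, 0.03, 0, 0, 0]
    - [0.3, 0, 0, 0.03, 0, 0, 0]

```text
clock: 12.4
tcp_pos: [0.4714, 0.5318, 0.0744]
orientation: [-3.136, -0.005, -0.0]
contact_force: [-0.0, -0.1, -1.8]
grip_width: 0.0677
```

Nearly fully supported, so I release and go to D.

Call:
send_rows:
  deltas:
    - [0.3, 0, 0, 0.008, 0, 0, 0]
    - [0.85, 0, 0, 0.008, 0, 0, 0]
    - [1, 0, 0, 0.008, 0, 0, 0]
    - [1, 0, 0, 0.008, 0, 0, 0]
    - [1, 0, 0, 0.008, 0, 0, 0]
    - [1, 0, 0, -0.1, 0, 0, 0]
    - [1, 0, 0, -0.35, 0, 0, 0]
    - [1, 0, 0, -0.6, 0, 0, 0]
    - [1, 0, 0, -0.84, 0, 0, 0]
    - [1, 0, 0, -0.84, 0, 0, 0]

```text
clock: 13.23
tcp_pos: [0.4739, 0.5348, 0.2092]
orientation: [-3.126, -0.004, -0.013]
contact_force: [0.5, 0.6, 2.0]
grip_width: 0.0854
```

Call:
send_rows:
  deltas:
    - [1, 0, 0.25, 0, 0, 0, 0]
    - [1, 0, 0.5, 0, 0, 0, 0]
    - [1, 0, 0.75, 0, 0, 0, 0]
    - [1, 0, 1, 0, 0, 0, 0]

```text
clock: 13.57
tcp_pos: [0.4718, 0.3794, 0.199]
orientation: [-3.136, -0.005, -0.001]
contact_force: [1.0, -0.0, 0.0]
grip_width: 0.0856
```

Call:
send_rows:
  deltas:
    - [1, 0, 0.25, 0, 0, 0, 0]
    - [1, 0, 0.5, 0, 0, 0, 0]
    - [1, 0, 0.75, 0, 0, 0, 0]
    - [1, 0.05, 1, 0, 0, 0, 0]

```text
clock: 13.9
tcp_pos: [0.4787, 0.2295, 0.1985]
orientation: [-3.137, -0.007, 0.0]
contact_force: [1.0, -0.6, 0.1]
grip_width: 0.0855
```

Call:
send_rows:
  deltas:
    - [1, 0, 0.25, 0, 0, 0, 0]
    - [1, 0.05, 0.5, 0, 0, 0, 0]
    - [1, 0.1, 0.75, 0, 0, 0, 0]
    - [1, 0.1, 1, 0, 0, 0, 0]

```text
clock: 14.23
tcp_pos: [0.4965, 0.0791, 0.1981]
orientation: [-3.136, -0.004, -0.003]
contact_force: [1.9, -0.2, 0.5]
grip_width: 0.0855
```

Call:
send_rows:
  deltas:
    - [1, 0, 0.25, 0, 0, 0, 0]
    - [1, 0.05, 0.5, 0, 0, 0, 0]
    - [1, 0.05, 0.75, 0, 0, 0, 0]
    - [1, 0.05, 1, 0, 0, 0, 0]
    - [1, 0.05, 1, 0, 0, 0, 0]
    - [1, 0.05, 1, 0, 0, 0, 0]

```text
clock: 14.73
tcp_pos: [0.5032, -0.0716, 0.1969]
orientation: [-3.137, 0.003, -0.001]
contact_force: [0.0, 0.9, -0.6]
grip_width: 0.0855
```

Run:
```python
from m import *
st(); rel([.501,-.094,.098],R.from_rotvec([np.pi,0,0]))
```

```text
{'clock': 14.7333, 'joints': [0.2174, 0.269, -0.23, 1.9832, 0.0721, 0.8971, -1.6225], 'tcp_pos': [0.5032, -0.0716, 0.1969], 'orientation': [-3.1373, 0.0034, -0.0005], 'contact_force': [0.0291, 0.8522, -0.6316], 'grip_width': 0.0855}
shift [-0.015, 0.152, 0.659] turn [-0.0014, -0.0001, -0.0007]
```

Call:
send_rows:
  deltas:
    - [1, -0.015, 0.15, 0, -0.0014, 0, 0]
    - [1, -0.015, 0.15, 0.1, -0.0014, 0, 0]
    - [1, -0.015, 0.15, 0.3, -0.0014, 0, 0]
    - [1, -0.015, 0.15, 0.5, -0.0014, 0, 0]
    - [1, -0.015, 0.15, 0.63, -0.0014, 0, 0]
    - [1, -0.015, 0.15, 0.65, -0.0014, 0, 0]
    - [1, -0.015, 0.15, 0.65, -0.0014, 0, 0]
    - [0.3, -0.015, 0.15, 0.65, -0.0014, 0, 0]
    - [0.3, -0.015, 0.15, 0.65, -0.0014, 0, 0]
    - [0.3, -0.015, 0.15, 0.65, -0.0014, 0, 0]
    - [0.3, -0.015, 0.15, 0.65, -0.0014, 0, 0]
    - [0.3, -0.015, 0.15, 0.65, -0.0014, 0, 0]
    - [0.3, -0.015, 0.15, 0.65, -0.0014, 0, 0]
    - [0.3, -0.015, 0.15, 0.65, -0.0014, 0, 0]

```text
clock: 15.9
tcp_pos: [0.5028, -0.091, 0.1011]
orientation: [-3.141, -0.005, -0.006]
contact_force: [-0.3, -0.5, 7.5]
grip_width: 0.0716
```

Call:
send_rows:
  deltas:
    - [0.3, 0, 0, -0.1, 0, 0, 0]
    - [0.3, 0, 0, -0.1, 0, 0, 0]

```text
clock: 16.07
tcp_pos: [0.5022, -0.0907, 0.1163]
orientation: [-3.141, -0.005, -0.005]
contact_force: [0.7, 1.0, -3.8]
grip_width: 0.0716
```

Call:
send_rows:
  deltas:
    - [0.3, 0, 0, -0.2, 0, 0, 0]
    - [0.3, 0, 0, -0.4, 0, 0, 0]
    - [0.3, 0, -0.1, -0.6, 0, 0, 0]
    - [0.3, -0.1, -0.3, -0.6, 0, 0, 0]
    - [0.3, -0.1, -0.55, -0.6, 0, 0, 0]
    - [0.3, -0.1, -0.8, -0.6, 0, 0, 0]
    - [0.3, -0.1, -1, -0.6, 0, 0, 0]

```text
clock: 16.65
tcp_pos: [0.4847, 0.0618, 0.2044]
orientation: [-3.14, -0.007, -0.0]
contact_force: [0.6, 0.5, -4.1]
grip_width: 0.072
```

Call:
send_rows:
  deltas:
    - [0.3, 0, -0.25, 0, 0, 0, 0]
    - [0.3, -0.1, -0.5, 0, 0, 0, 0]
    - [0.3, -0.1, -0.75, 0, 0, 0, 0]
    - [0.3, -0.1, -1, 0, 0, 0, 0]

```text
clock: 16.98
tcp_pos: [0.4686, 0.2104, 0.204]
orientation: [-3.142, -0.006, 0.001]
contact_force: [1.7, -1.3, -4.9]
grip_width: 0.0718
```

Call:
send_rows:
  deltas:
    - [0.3, -0.1, -0.25, 0, 0, 0, 0]
    - [0.3, -0.15, -0.5, 0, 0, 0, 0]
    - [0.3, -0.15, -0.75, 0.1, 0, 0, 0]
    - [0.3, -0.15, -0.85, 0.3, 0, 0, 0]
    - [0.3, -0.15, -0.85, 0.5, 0, 0, 0]
    - [0.3, -0.15, -0.85, 0.65, 0, 0, 0]
    - [0.3, -0.15, -0.85, 0.75, 0, 0, 0]
    - [0.3, -0.15, -0.85, 0.8, 0, 0, 0]
    - [0.3, -0.15, -0.85, 0.83, 0, 0, 0]
    - [0.3, -0.15, -0.85, 0.83, 0, 0, 0]

```text
clock: 17.82
tcp_pos: [0.447, 0.3362, 0.0795]
orientation: [-3.141, -0.005, 0.001]
contact_force: [-0.1, 0.0, -3.7]
grip_width: 0.0714
```

Call:
send_rows:
  deltas:
    - [0.3, 0, 0, 0.015, 0, 0, 0]
    - [0.3, 0, 0, 0.025, 0, 0, 0]
    - [0.3, 0, 0, 0.03, 0, 0, 0]
    - [0.3, 0, 0, 0.03, 0, 0, 0]

```text
clock: 18.15
tcp_pos: [0.4476, 0.3366, 0.0761]
orientation: [-3.14, -0.005, -0.001]
contact_force: [0.2, 0.0, -3.9]
grip_width: 0.0715
```

Call:
send_rows:
  deltas:
    - [0.85, 0, 0, 0, 0, 0, 0]
    - [1, 0, 0, 0, 0, 0, 0]
    - [1, 0, 0, 0, 0, 0, 0]
    - [1, 0, 0, 0, 0, 0, 0]
    - [1, 0, 0, -0.1, 0, 0, 0]
    - [1, 0, 0, -0.35, 0, 0, 0]
    - [1, 0, 0, -0.6, 0, 0, 0]
    - [1, 0, 0, -0.84, 0, 0, 0]
    - [1, 0, 0, -0.84, 0, 0, 0]

```text
clock: 18.9
tcp_pos: [0.4503, 0.3397, 0.2093]
orientation: [-3.133, -0.005, -0.015]
contact_force: [1.3, 0.5, 0.1]
grip_width: 0.0855
```

Call:
send_rows:
  deltas:
    - [1, 0, 0.25, 0, 0, 0, 0]
    - [1, 0, 0.5, 0, 0, 0, 0]
    - [1, 0.1, 0.75, 0, 0, 0, 0]
    - [1, 0.2, 1, 0, 0, 0, 0]

```text
clock: 19.23
tcp_pos: [0.4775, 0.1853, 0.202]
orientation: [-3.141, -0.008, -0.002]
contact_force: [1.3, 0.4, -0.1]
grip_width: 0.0857
```

Call:
send_rows:
  deltas:
    - [1, 0.1, 0.25, 0, 0, 0, 0]
    - [1, 0.2, 0.5, 0, 0, 0, 0]
    - [1, 0.3, 0.75, 0, 0, 0, 0]
    - [1, 0.4, 1, 0, 0, 0, 0]

```text
clock: 19.57
tcp_pos: [0.5389, 0.0347, 0.2018]
orientation: [-3.141, -0.005, -0.002]
contact_force: [0.3, 0.3, -0.0]
grip_width: 0.0854
```

Call:
send_rows:
  deltas:
    - [1, 0.1, 0.25, 0, 0, 0, 0]
    - [1, 0.2, 0.5, 0, 0, 0, 0]
    - [1, 0.24, 0.75, 0, 0, 0, 0]
    - [1, 0.24, 0.9, 0, 0, 0, 0]
    - [1, 0.24, 0.9, 0, 0, 0, 0]
    - [1, 0.24, 0.9, 0, 0, 0, 0]

```text
clock: 20.07
tcp_pos: [0.5746, -0.1001, 0.2012]
orientation: [-3.141, 0.001, -0.0]
contact_force: [-0.6, 0.3, -0.3]
grip_width: 0.0855
```

Run:
```python
from m import *
st(); rel([.574,-.103,.098],R.from_rotvec([np.pi,0,0]))
```

```text
{'clock': 20.0667, 'joints': [0.2581, 0.3825, -0.2444, 1.8089, 0.1099, 0.9633, -1.6034], 'tcp_pos': [0.5746, -0.1001, 0.2012], 'orientation': [-3.1413, 0.0006, -0.0003], 'contact_force': [-0.6092, 0.2743, -0.3011], 'grip_width': 0.0855}
shift [-0.004, 0.02, 0.688] turn [-0.0001, -0.0001, -0.0001]
```

Call:
send_rows:
  deltas:
    - [1, 0, 0.02, 0.1, 0, 0, 0]
    - [1, 0, 0.02, 0.3, 0, 0, 0]
    - [1, 0, 0.02, 0.5, 0, 0, 0]
    - [1, 0, 0.02, 0.65, 0, 0, 0]
    - [1, 0, 0.02, 0.68, 0, 0, 0]
    - [1, 0, 0.02, 0.68, 0, 0, 0]
    - [0.3, 0, 0.02, 0.68, 0, 0, 0]
    - [0.3, 0, 0.02, 0.68, 0, 0, 0]
    - [0.3, 0, 0.02, 0.68, 0, 0, 0]
    - [0.3, 0, 0.02, 0.68, 0, 0, 0]
    - [0.3, 0, 0.02, 0.68, 0, 0, 0]
    - [0.3, 0, 0.02, 0.68, 0, 0, 0]
    - [0.3, 0, 0.02, 0.68, 0, 0, 0]

```text
clock: 21.15
tcp_pos: [0.5766, -0.101, 0.1018]
orientation: [-3.141, -0.005, -0.007]
contact_force: [0.4, 0.6, 6.7]
grip_width: 0.0668
```

Call:
send_rows:
  deltas:
    - [0.3, 0, 0, -0.1, 0, 0, 0]
    - [0.3, 0, 0, -0.1, 0, 0, 0]

```text
clock: 21.32
tcp_pos: [0.5762, -0.1012, 0.117]
orientation: [-3.141, -0.005, -0.006]
contact_force: [-0.1, -0.2, -1.5]
grip_width: 0.0666
```

Call:
send_rows:
  deltas:
    - [0.3, 0, 0, -0.2, 0, 0, 0]
    - [0.3, 0, 0, -0.4, 0, 0, 0]
    - [0.3, -0.1, -0.1, -0.6, 0, 0, 0]
    - [0.3, -0.2, -0.3, -0.6, 0, 0, 0]
    - [0.3, -0.3, -0.55, -0.6, 0, 0, 0]
    - [0.3, -0.4, -0.8, -0.6, 0, 0, 0]
    - [0.3, -0.5, -1, -0.6, 0, 0, 0]

```text
clock: 21.9
tcp_pos: [0.4981, 0.0512, 0.2047]
orientation: [-3.14, -0.007, -0.002]
contact_force: [0.8, 1.1, -2.8]
grip_width: 0.0666
```

Call:
send_rows:
  deltas:
    - [0.3, -0.1, -0.25, 0, 0, 0, 0]
    - [0.3, -0.2, -0.5, 0, 0, 0, 0]
    - [0.3, -0.3, -0.75, 0, 0, 0, 0]
    - [0.3, -0.35, -1, 0, 0, 0, 0]

```text
clock: 22.23
tcp_pos: [0.444, 0.1997, 0.2045]
orientation: [-3.142, -0.006, 0.0]
contact_force: [0.2, 0.1, -2.1]
grip_width: 0.0664
```

Call:
send_rows:
  deltas:
    - [0.3, -0.1, -0.25, 0, 0, 0, 0]
    - [0.3, -0.2, -0.5, 0, 0, 0, 0]
    - [0.3, -0.3, -0.75, 0, 0, 0, 0]
    - [0.3, -0.4, -1, 0, 0, 0, 0]
    - [0.3, -0.4, -1, 0, 0, 0, 0]

```text
clock: 22.65
tcp_pos: [0.3806, 0.3572, 0.2055]
orientation: [-3.134, -0.023, 0.001]
contact_force: [-0.6, 1.3, -2.7]
grip_width: 0.0667
```

Call:
send_rows:
  deltas:
    - [0.3, -0.1, -0.2, 0, 0, 0, 0]
    - [0.3, -0.14, -0.4, 0, 0, 0, 0]
    - [0.3, -0.14, -0.4, 0.2, 0, 0, 0]
    - [0.3, -0.14, -0.4, 0.4, 0, 0, 0]
    - [0.3, -0.14, -0.4, 0.6, 0, 0, 0]
    - [0.3, -0.14, -0.4, 0.75, 0, 0, 0]
    - [0.3, -0.14, -0.4, 0.81, 0, 0, 0]
    - [0.3, -0.14, -0.4, 0.83, 0, 0, 0]
    - [0.3, -0.14, -0.4, 0.83, 0, 0, 0]

```text
clock: 23.4
tcp_pos: [0.3646, 0.4082, 0.0801]
orientation: [-3.141, -0.005, 0.0]
contact_force: [0.1, -0.4, -2.0]
grip_width: 0.0665
```

Call:
send_rows:
  deltas:
    - [0.3, 0, 0, 0.015, 0, 0, 0]
    - [0.3, 0, 0, 0.025, 0, 0, 0]
    - [0.3, 0, 0, 0.036, 0, 0, 0]
    - [0.3, 0, 0, 0.036, 0, 0, 0]
    - [0.85, 0, 0, 0.036, 0, 0, 0]
    - [1, 0, 0, 0.036, 0, 0, 0]
    - [1, 0, 0, 0.036, 0, 0, 0]
    - [1, 0, 0, 0.036, 0, 0, 0]

```text
clock: 24.07
tcp_pos: [0.3647, 0.4083, 0.0749]
orientation: [-3.141, -0.005, -0.0]
contact_force: [0.3, -0.4, -0.3]
grip_width: 0.0854
```

Call:
send_rows:
  deltas:
    - [1, 0, 0, -0.1, 0, 0, 0]
    - [1, 0, 0, -0.35, 0, 0, 0]
    - [1, 0, 0, -0.6, 0, 0, 0]
    - [1, 0, 0, -0.84, 0, 0, 0]
    - [1, 0, 0, -0.84, 0, 0, 0]

```text
clock: 24.48
tcp_pos: [0.3667, 0.4117, 0.2079]
orientation: [-3.132, -0.005, -0.012]
contact_force: [0.6, 1.6, 0.9]
grip_width: 0.0856
```

Run:
```python
from m import *
st()
f=cap('top'); H=hsv(f); h,s,v=[H[...,i].astype(int) for i in range(3)]
w=(h>8)&(h<25)&(s>70)&(v>90)
for a,c,m in comps(w,100):
    if 400<a<800: print('wedge',a,np.round(c),rect(f,m,.012))
g=(h>50)&(h<95)&(s>75)&(v<130)&(v>25)
for a,c,m in comps(g,60): print('lid',a,np.round(c),np.round(onz(f,[c],.12)*1000))
save(f,'top3.png',s=1.25)
```

```text
{'clock': 24.4833, 'joints': [-0.5359, 0.3526, -0.5178, 1.8703, 0.2121, 0.9603, -2.7152], 'tcp_pos': [0.3667, 0.4117, 0.2079], 'orientation': [-3.1321, -0.005, -0.0119], 'contact_force': [0.6366, 1.637, 0.9448], 'grip_width': 0.0856}
wedge 769 [218. 196.] (array([516.5, 392. ]), array([321.3,  84. ]), 48.9, [[379.0, 299.0], [443.0, 243.0], [654.0, 485.0], [591.0, 541.0]])
wedge 557 [273. 193.] (array([576.9, 224.4]), array([133.3,  43.2]), 56.3, [[522.0, 181.0], [558.0, 157.0], [632.0, 268.0], [596.0, 292.0]])
lid 318 [188. 176.] [[553. 454. 120.]]
```

View pics/top3.png

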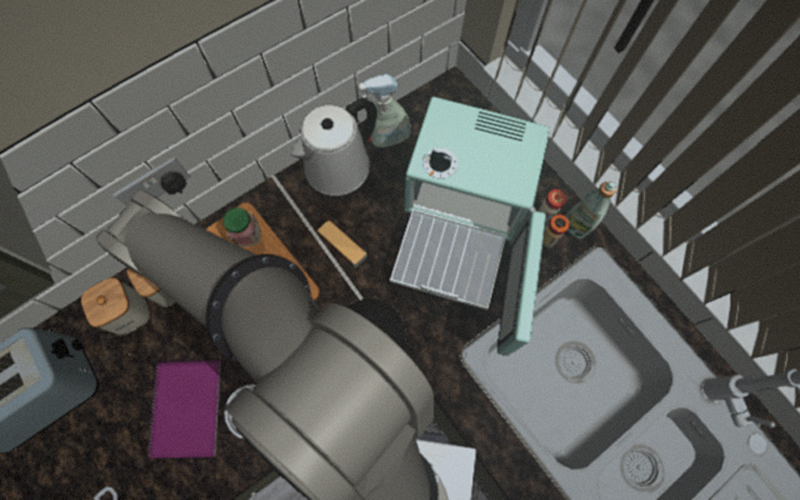

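The shelf is empty, the wedge is unmoved at (342,242), and jar C is on the board. The other jars are hidden under the arm. Next is the shelf.

Call:
send_rows:
  deltas:
    - [0, 0.1, 0.25, 0, 0, 0, 0]
    - [0, 0.2, 0.5, 0, 0, 0, 0.02]
    - [0, 0.3, 0.75, 0, 0, 0, 0.0433]
    - [0, 0.4, 1, 0, 0, 0, 0.0433]
    - [0, 0.4, 1, 0, 0, 0, 0.0433]

```text
clock: 24.95
tcp_pos: [0.4278, 0.2489, 0.1989]
orientation: [3.128, -0.226, -0.001]
contact_force: [-0.3, -0.8, -0.1]
grip_width: 0.0256
```

Call:
send_rows:
  deltas:
    - [0, 0.05, 0.25, 0, 0, 0, 0]
    - [0, 0.05, 0.5, 0, 0, 0, 0]
    - [0, 0.05, 0.75, 0, 0, 0, 0]
    - [0, 0.05, 1, 0, 0, 0, 0]
    - [0, 0.05, 1, 0, 0, 0, 0]

```text
clock: 25.37
tcp_pos: [0.4104, 0.1011, 0.1989]
orientation: [3.129, -0.221, -0.006]
contact_force: [-0.2, 0.1, 0.0]
grip_width: 0.0
```

Call:
send_rows:
  deltas:
    - [0, 0, 0.25, 0, 0, 0, 0]
    - [0, 0, 0.5, 0, 0, 0, 0]
    - [0, 0, 0.75, 0, 0, 0, 0]
    - [0, 0, 0.9, 0, 0, 0, 0]
    - [0, 0, 0.9, 0, 0, 0, 0]

```text
clock: 25.78
tcp_pos: [0.393, -0.0297, 0.1994]
orientation: [3.133, -0.219, -0.004]
contact_force: [-0.0, 0.4, 0.5]
grip_width: 0.0004
```

```bash
cat >> m.py <<'E'
XC=np.array([np.cos(np.radians(-7.8)),np.sin(np.radians(-7.8)),0]); YC=np.array([-XC[1],XC[0],0]); CC=np.array([.763,-.070,0]); Z=np.array([0,0,1.])
def cool(x,y,z): return CC+XC*x+YC*y+Z*z
def pose(zt,yt):
    return R.from_matrix(np.c_[np.cross(yt,zt),yt,zt])
E
python3 - <<'E'
from m import *
st(); print(cool(-.301,0,.07)); rel(cool(-.335,0,.062),pose(-Z,-YC))
f=cap('top'); save(f,'top4.png',s=1.25)
E
```

```text
{'clock': 25.7833, 'joints': [0.1599, 0.0791, -0.2537, 2.2131, 0.0275, 0.8548, -1.8218], 'tcp_pos': [0.393, -0.0297, 0.1994], 'orientation': [3.1326, -0.2194, -0.0039], 'contact_force': [-0.0266, 0.4451, 0.5211], 'grip_width': 0.0004}
[ 0.4647849  -0.02914961  0.07      ]
shift [0.249, -0.071, 0.915] turn [0.0005, 0.0008, -0.0012]
```

Call:
send_rows:
  deltas:
    - [0, 0.1, -0.07, 0.2, 0, 0, 0]
    - [0, 0.22, -0.07, 0.4, 0, 0, 0]
    - [0, 0.22, -0.07, 0.6, 0, 0, 0]
    - [0, 0.22, -0.07, 0.8, 0, 0, 0]
    - [0, 0.22, -0.07, 0.91, 0, 0, 0]
    - [0, 0.22, -0.07, 0.91, 0, 0, 0]
    - [0, 0.22, -0.07, 0.91, 0, 0, 0]

```text
clock: 26.42
tcp_pos: [0.4281, -0.0177, 0.0632]
orientation: [-3.134, 0.205, 0.005]
contact_force: [0.1, -0.1, 0.2]
grip_width: -0.0002
```

Call:
send_rows:
  deltas:
    - [0, 0.1, 0, 0, 0, 0, 0]
    - [0, 0.2, 0, 0, 0, 0, 0]
    - [0, 0.25, 0, 0, 0, 0, 0]
    - [0, 0.25, 0, 0, 0, 0, 0]

```text
clock: 26.75
tcp_pos: [0.4686, -0.0236, 0.0654]
orientation: [-3.133, 0.208, -0.006]
contact_force: [-0.3, -0.6, -0.4]
grip_width: -0.0001
```

Run:
```python
from m import *
st(); rel(cool(-.190,0,.062),pose(-Z,-YC))
```

```text
{'clock': 26.75, 'joints': [0.1011, 0.4193, -0.2188, 2.1674, 0.1642, 0.5659, -1.9415], 'tcp_pos': [0.4686, -0.0236, 0.0654], 'orientation': [-3.1333, 0.2084, -0.0061], 'contact_force': [-0.3005, -0.5504, -0.402], 'grip_width': -0.0001}
shift [0.72, 0.043, 0.025] turn [-0.0005, -0.0012, 0.001]
```

Call:
send_rows:
  deltas:
    - [0, 0.1, 0.02, 0.02, 0, 0, 0]
    - [0, 0.2, 0.04, 0.02, 0, 0, 0]
    - [0, 0.3, 0.04, 0.02, 0, 0, 0]
    - [0, 0.4, 0.04, 0.02, 0, 0, 0]
    - [0, 0.5, 0.04, 0.02, 0, 0, 0]

```text
clock: 27.17
tcp_pos: [0.5384, -0.04, 0.0612]
orientation: [-3.135, 0.209, 0.004]
contact_force: [-2.8, -0.2, -0.9]
grip_width: 0.0003
```

Run:
```python
from m import *
st();f=cap('side'); save(f,'side3.png',(240,110,460,300),3)
```

```text
{'clock': 27.1667, 'joints': [0.1224, 0.5127, -0.2057, 2.0041, 0.1672, 0.6429, -1.8957], 'tcp_pos': [0.5384, -0.04, 0.0612], 'orientation': [-3.1345, 0.2087, 0.0037], 'contact_force': [-2.819, -0.1928, -0.9262], 'grip_width': 0.0003}
```

View pics/side3.png

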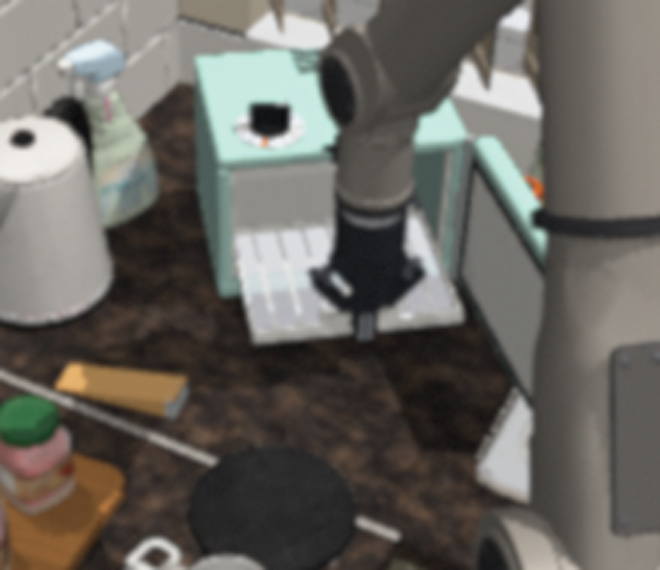

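The shelf moves with the fingers (rim at (355,330)), against about 3 N. I push a little more, then back off and tilt.

Call:
send_rows:
  deltas:
    - [0, 0.1, 0, 0, 0, 0, 0]
    - [0, 0.2, 0, 0, 0, 0, 0]
    - [0, 0.3, 0, 0, 0, 0, 0]
    - [0, 0.3, 0, 0, 0, 0, 0]
    - [0, 0.1, 0, 0, 0, 0, 0]
    - [0, 0.1, 0, 0, 0, 0, 0]

```text
clock: 27.72
tcp_pos: [0.5484, -0.0411, 0.0603]
orientation: [-3.135, 0.207, 0.009]
contact_force: [-0.3, -0.6, -0.3]
grip_width: 0.0001
```

Run:
```python
from m import *
st(); c=np.sqrt(.5); rel(cool(-.22,0,.068),pose(c*XC-c*Z,-YC))
```

```text
{'clock': 27.7167, 'joints': [0.1233, 0.5277, -0.2048, 1.9781, 0.1668, 0.6576, -1.8903], 'tcp_pos': [0.5484, -0.0411, 0.0603], 'orientation': [-3.1345, 0.2074, 0.0093], 'contact_force': [-0.3102, -0.6002, -0.2746], 'grip_width': 0.0001}
shift [-0.024, -0.004, -0.051] turn [-0.0004, 0.2519, 0.0012]
```

Call:
send_rows:
  deltas:
    - [0, -0.07, 0, -0.05, 0, 0.04, 0]
    - [0, -0.07, 0, -0.05, 0, 0.08, 0]
    - [0, -0.07, 0, -0.05, 0, 0.12, 0]
    - [0, -0.07, 0, -0.05, 0, 0.16, 0]
    - [0, -0.07, 0, -0.05, 0, 0.2, 0]
    - [0, -0.07, 0, -0.05, 0, 0.24, 0]
    - [0, -0.07, 0, -0.05, 0, 0.252, 0]
    - [0, -0.07, 0, -0.05, 0, 0.252, 0]
    - [0, -0.07, 0, -0.05, 0, 0.252, 0]

```text
clock: 28.47
tcp_pos: [0.5629, -0.0488, 0.1403]
orientation: [2.988, -0.166, 0.814]
contact_force: [0.7, -0.3, 0.1]
grip_width: -0.0
```

Run:
```python
from m import *
st(); c=np.sqrt(.5); rel(cool(-.117,0,.068),pose(c*XC-c*Z,-YC))
```

```text
{'clock': 28.4667, 'joints': [0.0761, 0.275, -0.1826, 2.2904, 1.2373, 0.1693, -2.9582], 'tcp_pos': [0.5629, -0.0488, 0.1403], 'orientation': [2.9878, -0.1658, 0.8145], 'contact_force': [0.7021, -0.2975, 0.1335], 'grip_width': -0.0}
shift [0.239, -0.034, 0.7] turn [-0.0016, 0.0803, 0.0077]
```

```bash
cat >> m.py <<'E'
def tilt(d):
    t=np.radians(d); return pose(np.sin(t)*XC-np.cos(t)*Z,-YC)
E
python3 - <<'E'
from m import *
rel(cool(-.215,0,.13),tilt(15)); rel(cool(-.215,0,.13),tilt(24))
E
```

```text
shift [-0.114, -0.044, 0.012] turn [0.0004, -0.0863, 0.0079]
shift [-0.114, -0.044, 0.012] turn [-0.0002, -0.0363, 0.0079]
```

Call:
send_rows:
  deltas:
    - [0, -0.05, -0.02, 0, 0, -0.04, 0.004]
    - [0, -0.11, -0.04, 0.01, 0, -0.086, 0.008]
    - [0, -0.11, -0.04, 0.01, 0, -0.086, 0.008]
    - [0, -0.11, -0.04, 0.01, 0, -0.086, 0.008]

```text
clock: 28.8
tcp_pos: [0.548, -0.0408, 0.1294]
orientation: [3.091, -0.214, 0.4]
contact_force: [0.3, -1.3, -0.9]
grip_width: -0.0003
```

Run:
```python
from m import *
st(); rel(cool(-.215,0,.13),tilt(22));
```

```text
{'clock': 28.8, 'joints': [0.3692, 0.36, -0.5165, 2.118, 0.5009, 0.5046, -2.2229], 'tcp_pos': [0.548, -0.0408, 0.1294], 'orientation': [3.0906, -0.2139, 0.4004], 'contact_force': [0.3154, -1.2638, -0.8831], 'grip_width': -0.0003}
shift [0.014, -0.002, -0.0] turn [0.0002, 0.0402, -0.0006]
```

Call:
send_rows:
  deltas:
    - [0, 0, 0, 0, 0, 0.03, 0]
    - [0, 0, 0, 0, 0, 0.04, 0]
    - [0, 0, 0, 0, 0, 0.04, 0]

```text
clock: 29.05
tcp_pos: [0.549, -0.0439, 0.129]
orientation: [3.046, -0.218, 0.6]
contact_force: [-0.0, -0.5, 0.2]
grip_width: 0.0001
```

Run:
```python
from m import *
st(); rel(cool(-.215,0,.068),tilt(22));rel(cool(-.16,0,.068),tilt(22));rel(cool(-.115,0,.068),tilt(22))
```

```text
{'clock': 29.05, 'joints': [0.2548, 0.3119, -0.3881, 2.2162, 0.7004, 0.3249, -2.4416], 'tcp_pos': [0.549, -0.0439, 0.129], 'orientation': [3.0461, -0.2182, 0.5996], 'contact_force': [-0.0437, -0.4684, 0.1577], 'grip_width': 0.0001}
shift [-0.151, -0.022, 0.378] turn [0.0014, -0.0016, -0.0019]
shift [0.189, -0.024, 0.517] turn [0.0014, -0.0016, -0.0019]
shift [0.466, -0.027, 0.631] turn [0.0014, -0.0016, -0.0019]
```

Call:
send_rows:
  deltas:
    - [0, -0.07, -0.01, 0.15, 0, 0, 0]
    - [0, -0.15, -0.02, 0.37, 0, 0, 0]
    - [0, -0.15, -0.02, 0.37, 0, 0, 0]
    - [0, -0.05, -0.02, 0.41, 0, 0, 0]
    - [0, 0.05, -0.02, 0.46, 0, 0, 0]
    - [0, 0.15, -0.02, 0.5, 0, 0, 0]
    - [0, 0.19, -0.02, 0.515, 0, 0, 0]

```text
clock: 29.63
tcp_pos: [0.6081, -0.0474, 0.0691]
orientation: [3.047, -0.215, 0.601]
contact_force: [-2.5, 1.1, -1.5]
grip_width: -0.0003
```

Run:
```python
from m import *
st(); print((np.array(r.get_obs()['tcp_pos'])-CC)@np.c_[XC,YC]);rel(cool(-.115,0,.068),tilt(22))
```

```text
{'clock': 29.6333, 'joints': [0.1721, 0.4896, -0.2893, 2.1214, 0.9311, 0.2642, -2.643], 'tcp_pos': [0.6081, -0.0474, 0.0691], 'orientation': [3.047, -0.2149, 0.6009], 'contact_force': [-2.4667, 1.1201, -1.5475], 'grip_width': -0.0003}
[-0.15649026  0.00139939]
shift [0.253, 0.008, 0.112] turn [0.001, -0.0018, -0.0013]
```

Call:
send_rows:
  deltas:
    - [0, 0.06, 0, 0.027, 0, 0, 0]
    - [0, 0.12, 0, 0.053, 0, 0, 0]
    - [0, 0.16, 0, 0.071, 0, 0, 0]
    - [0, 0.2, 0, 0.088, 0, 0, 0]
    - [0, 0.23, 0, 0.102, 0, 0, 0]
    - [0, 0.245, 0, 0.108, 0, 0, 0]

```text
clock: 30.13
tcp_pos: [0.6477, -0.0539, 0.068]
orientation: [3.046, -0.217, 0.602]
contact_force: [-2.0, 0.8, 0.5]
grip_width: 0.0002
```

Run:
```python
from m import *
st(); print((np.array(r.get_obs()['tcp_pos'])-CC)@np.c_[XC,YC])
f=cap('side'); save(f,'side4.png',(240,110,460,300),3)
```

```text
{'clock': 30.1333, 'joints': [0.2208, 0.5433, -0.3376, 2.0278, 0.8835, 0.3141, -2.5613], 'tcp_pos': [0.6477, -0.0539, 0.068], 'orientation': [3.0465, -0.2169, 0.6019], 'contact_force': [-1.983, 0.8106, 0.5168], 'grip_width': 0.0002}
[-0.11637748  0.00031535]
```

View pics/side4.png

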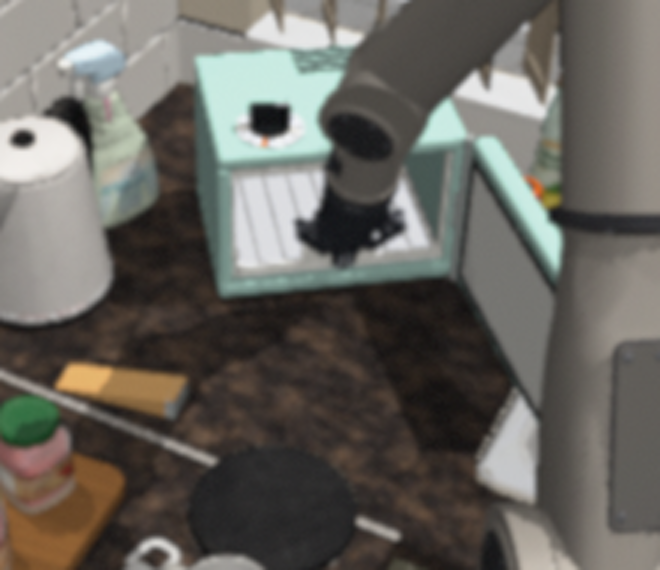

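The shelf rim is just inside the opening, along (240..440,265). I keep pressing until the stop is felt.

Call:
send_rows:
  deltas:
    - [0, 0.012, 0, 0.005, 0, 0, 0]
    - [0, 0.025, 0, 0.01, 0, 0, 0]
    - [0, 0.025, 0, 0.01, 0, 0, 0]

```text
clock: 30.43
tcp_pos: [0.6511, -0.0547, 0.0679]
orientation: [3.046, -0.217, 0.601]
contact_force: [-1.0, 1.0, 0.6]
grip_width: 0.0001
```

Call:
send_rows:
  deltas:
    - [0, 0.012, 0, 0.005, 0, 0, 0]
    - [0, 0.025, 0, 0.01, 0, 0, 0]
    - [0, 0.025, 0, 0.01, 0, 0, 0]

```text
clock: 30.68
tcp_pos: [0.6539, -0.0551, 0.0675]
orientation: [3.046, -0.217, 0.598]
contact_force: [-6.9, 1.7, 4.4]
grip_width: -0.0
```

Call:
send_rows:
  deltas:
    - [0, 0.01, 0, 0.004, 0, 0, 0]
    - [0, 0.02, 0, 0.008, 0, 0, 0]
    - [0, 0.02, 0, 0.008, 0, 0, 0]

```text
clock: 30.93
tcp_pos: [0.6542, -0.0552, 0.0664]
orientation: [3.047, -0.216, 0.591]
contact_force: [-17.7, 3.0, 10.2]
grip_width: -0.0
```

Stop felt: 18 N with only 0.3 mm of motion, so the shelf is home. I retract, level the tool, rise, and turn it for the door pinch.

Call:
send_rows:
  deltas:
    - [0, -0.2, 0, -0.08, 0, 0, 0]
    - [0, -0.4, 0, -0.16, 0, 0, 0]
    - [0, -0.6, 0, -0.24, 0, 0, 0]
    - [0, -0.7, 0, -0.28, 0, -0.04, 0]
    - [0, -0.7, 0, -0.28, 0, -0.08, 0]
    - [0, -0.7, 0, -0.28, 0, -0.12, 0]
    - [0, -0.7, 0, -0.28, 0, -0.12, 0]

```text
clock: 31.52
tcp_pos: [0.5462, -0.038, 0.0687]
orientation: [-3.132, 0.219, -0.013]
contact_force: [1.8, -0.1, -1.1]
grip_width: 0.0001
```

Call:
send_rows:
  deltas:
    - [0, 0, 0, -0.25, 0, 0, 0]
    - [0.5, 0, 0, -0.5, 0, 0, -0.04]
    - [1, 0, 0, -0.75, 0, 0, -0.08]
    - [1, 0, 0, -1, 0, 0, -0.12]
    - [1, 0, 0, -1, 0, 0, -0.16]
    - [1, 0, 0, -1, 0, 0, -0.2]
    - [1, 0, 0, -1, 0, 0, -0.24]
    - [1, 0, 0, -1, 0, 0, -0.28]
    - [1, 0, 0, -1, 0, 0, -0.32]
    - [1, 0, 0, -1, 0, 0, -0.36]
    - [1, 0, 0, -1, 0, 0, -0.4]
    - [1, 0, 0, -1, 0, 0, -0.44]
    - [1, 0, 0, -1, 0, 0, -0.48]
    - [1, 0, 0, -1, 0, 0, -0.52]
    - [1, 0, 0, -1, 0, 0, -0.56]
    - [1, 0, 0, -1, 0, 0, -0.6]

```text
clock: 32.85
tcp_pos: [0.5449, -0.0395, 0.2171]
orientation: [2.02, 2.39, 0.009]
contact_force: [0.2, 0.6, 0.1]
grip_width: 0.0854
```

```bash
cat >> m.py <<'E'
HG=np.array([.638,-.194,0])
def dpose(th,z,d=.22):
    a=np.radians(82.2)+th; dy=np.array([np.cos(a),np.sin(a),0]); dx=np.array([np.sin(a),-np.cos(a),0])
    return HG+dy*d-dx*.015+Z*z, pose(-Z,dx)
E
python3 - <<'E'
from m import *
st()
f=cap('top'); H=hsv(f); h,s,v=[H[...,i].astype(int) for i in range(3)]
mint=(h>65)&(h<95)&(s>25)&(v>130)
for a,c,m in comps(mint,300): print('mint',a,np.round(c),rect(f,m,.214))
p,q=dpose(1.65,.30); print(p); rel(p,q)
E
```

```text
{'clock': 32.85, 'joints': [0.8325, 0.5404, -1.1618, 1.8476, 0.5612, 1.1153, -0.3666], 'tcp_pos': [0.5449, -0.0395, 0.2171], 'orientation': [2.0203, 2.3897, 0.0094], 'contact_force': [0.17, 0.5943, 0.0764], 'grip_width': 0.0854}
mint 2950 [378. 107.] (array([761.2, -69.9]), array([278.9, 220.1]), 82.4, [[634.0, -194.0], [852.0, -223.0], [889.0, 54.0], [671.0, 83.0]])
mint 521 [420. 250.] (array([ 417.5, -196.5]), array([ 28.6, 126.5]), 87.1, [[354.0, -208.0], [480.0, -214.0], [481.0, -185.0], [355.0, -179.0]])
[ 0.41750292 -0.19645742  0.3       ]
shift [-0.885, -1.01, -0.562] turn [0.0021, 0.004, -0.4265]
```

Call:
send_rows:
  deltas:
    - [1, 0, 0, -0.25, 0, 0, -0.04]
    - [1, 0, 0, -0.5, 0, 0, -0.08]
    - [1, 0, 0, -0.56, 0, 0, -0.12]
    - [1, 0, 0, -0.56, 0, 0, -0.16]
    - [1, 0, 0, -0.56, 0, 0, -0.2]
    - [1, 0, 0, -0.56, 0, 0, -0.24]
    - [1, 0, 0, -0.56, 0, 0, -0.28]
    - [1, 0, 0, -0.56, 0, 0, -0.32]
    - [1, 0, 0, -0.56, 0, 0, -0.36]
    - [1, 0, 0, -0.56, 0, 0, -0.4]
    - [1, 0, 0, -0.56, 0, 0, -0.4265]
    - [1, 0, 0, -0.56, 0, 0, -0.4265]

```text
clock: 33.9
tcp_pos: [0.5436, -0.039, 0.301]
orientation: [0.108, 3.127, -0.004]
contact_force: [0.9, 0.0, 0.4]
grip_width: 0.0854
```

Run:
```python
from m import *
st()
p,q=dpose(1.65,.30); print(p); rel(p,q)
```

```text
{'clock': 33.9, 'joints': [0.9611, 0.5489, -1.3828, 1.7476, 0.5668, 1.3129, 0.957], 'tcp_pos': [0.5436, -0.039, 0.301], 'orientation': [0.108, 3.1268, -0.0042], 'contact_force': [0.8594, 0.0438, 0.4231], 'grip_width': 0.0854}
[ 0.41750292 -0.19645742  0.3       ]
shift [0.766, -1.105, -0.001] turn [-0.0007, 0.0041, -0.0039]
```

Call:
send_rows:
  deltas:
    - [1, 0.15, -0.2, 0, 0, 0.004, -0.004]
    - [1, 0.3, -0.4, 0, 0, 0.004, -0.004]
    - [1, 0.45, -0.6, 0, 0, 0.004, -0.004]
    - [1, 0.6, -0.8, 0, 0, 0.004, -0.004]
    - [1, 0.7, -0.95, 0, 0, 0.004, -0.004]
    - [1, 0.766, -1, 0, 0, 0.004, -0.004]
    - [1, 0.766, -1, 0, 0, 0.004, -0.004]

```text
clock: 34.48
tcp_pos: [0.4162, -0.1834, 0.2995]
orientation: [-0.106, -3.138, 0.007]
contact_force: [0.5, -0.2, -0.1]
grip_width: 0.0856
```

Run:
```python
from m import *
st()
p,q=dpose(1.65,.203); print(p); rel(p,q)
f=cap('side'); save(f,'side5.png',s=1.25)
```

```text
{'clock': 34.4833, 'joints': [1.4857, 0.2992, -1.3912, 1.9256, 0.3238, 1.1815, 1.479], 'tcp_pos': [0.4162, -0.1834, 0.2995], 'orientation': [-0.1058, -3.138, 0.007], 'contact_force': [0.4919, -0.2171, -0.0812], 'grip_width': 0.0856}
[ 0.41750292 -0.19645742  0.203     ]
shift [-0.015, -0.083, 0.644] turn [-0.0014, -0.0005, -0.0033]
```

View pics/side5.png

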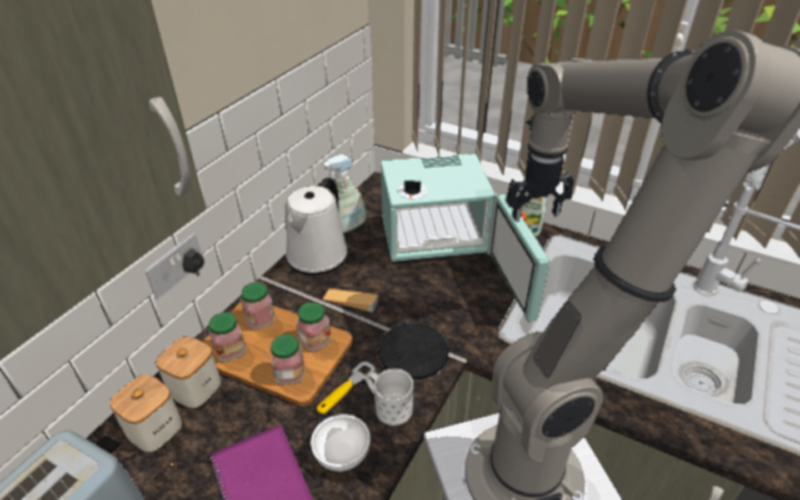

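All four jars stand upright on the board, the shelf is home, and the gripper is above the door at (540,190). I go down and pinch the door.

Call:
send_rows:
  deltas:
    - [1, -0.015, -0.083, 0.1, 0, 0, -0.003]
    - [1, -0.015, -0.083, 0.3, 0, 0, -0.003]
    - [1, -0.015, -0.083, 0.5, 0, 0, -0.003]
    - [1, -0.015, -0.083, 0.64, 0, 0, -0.003]
    - [1, -0.015, -0.083, 0.64, 0, 0, -0.003]
    - [0.2, -0.015, -0.083, 0.64, 0, 0, -0.003]
    - [0.2, -0.015, -0.083, 0.64, 0, 0, -0.003]
    - [0.2, -0.015, -0.083, 0.64, 0, 0, -0.003]
    - [0.2, -0.015, -0.083, 0.64, 0, 0, -0.003]
    - [0.2, -0.015, -0.083, 0.64, 0, 0, -0.003]
    - [0.2, -0.015, -0.083, 0.64, 0, 0, -0.003]
    - [0.2, -0.015, -0.083, 0.64, 0, 0, -0.003]
    - [0.2, -0.015, -0.083, 0.64, 0, 0, -0.003]
  squeeze: 25

```text
clock: 35.62
tcp_pos: [0.4208, -0.1938, 0.2051]
orientation: [0.077, 3.139, -0.006]
contact_force: [-0.0, -0.6, 5.7]
grip_width: 0.0295
```

Run:
```python
from m import *
o=st(); T=R.from_rotvec(o['orientation'])
p0,q0=dpose(1.65,.203)
# arc relative to planned pose 1.65
for th in np.r_[1.65:.94:-.06]:
    p,q=dpose(th,.203); d=q0.inv().apply(p-p0)/.15; a=(q0.inv()*q).as_rotvec()/np.pi
    print(round(th,2),np.round(d,3).tolist(),np.round(a[2],3))
```

```text
{'clock': 35.6167, 'joints': [1.329, 0.4317, -1.251, 2.029, 0.488, 1.0231, 1.3611], 'tcp_pos': [0.4208, -0.1938, 0.2051], 'orientation': [0.0767, 3.1388, -0.0056], 'contact_force': [-0.0186, -0.5725, 5.7251], 'grip_width': 0.0295}
1.65 [0.0, 0.0, 0.0] 0.0
1.59 [0.003, 0.088, 0.0] 0.019
1.53 [0.001, 0.176, 0.0] 0.038
1.47 [-0.006, 0.264, 0.0] 0.057
1.41 [-0.018, 0.351, 0.0] 0.076
1.35 [-0.036, 0.438, 0.0] 0.095
1.29 [-0.059, 0.523, 0.0] 0.115
1.23 [-0.087, 0.607, 0.0] 0.134
1.17 [-0.12, 0.689, 0.0] 0.153
1.11 [-0.157, 0.768, 0.0] 0.172
1.05 [-0.2, 0.846, 0.0] 0.191
0.99 [-0.247, 0.92, 0.0] 0.21
```

Call:
send_rows:
  deltas:
    - [0.2, 0.003, 0.088, 0, 0, 0, 0.019]
    - [0.2, 0.001, 0.176, 0, 0, 0, 0.038]
    - [0.2, -0.006, 0.264, 0, 0, 0, 0.057]
    - [0.2, -0.018, 0.351, 0, 0, 0, 0.076]
    - [0.2, -0.036, 0.438, 0, 0, 0, 0.095]
    - [0.2, -0.059, 0.523, 0, 0, 0, 0.115]
    - [0.2, -0.087, 0.607, 0, 0, 0, 0.134]
    - [0.2, -0.12, 0.689, 0, 0, 0, 0.153]
    - [0.2, -0.157, 0.768, 0, 0, 0, 0.172]
    - [0.2, -0.2, 0.846, 0, 0, 0, 0.191]
    - [0.2, -0.2, 0.846, 0, 0, 0, 0.191]

```text
clock: 36.53
tcp_pos: [0.4599, -0.0685, 0.2052]
orientation: [1.003, 2.968, -0.002]
contact_force: [6.3, -6.7, 3.3]
grip_width: 0.0294
```

Run:
```python
from m import *
o=st(); p=np.array(o['tcp_pos'])-HG; print(np.hypot(*p[:2])-np.hypot(.22,.015), np.arctan2(p[1],p[0])-np.radians(82.2)-np.arctan2(.015,.22), r.get_obs()['moment'])
```

```text
{'clock': 36.5333, 'joints': [0.9533, 0.3586, -1.1085, 2.0326, 0.3961, 0.9737, 0.5622], 'tcp_pos': [0.4599, -0.0685, 0.2052], 'orientation': [1.0028, 2.9679, -0.0024], 'contact_force': [6.3071, -6.7371, 3.3106], 'grip_width': 0.0294}
-0.0026321399739962503 1.0251132708883834 [-1.41632662 -1.21897039 -0.60944042]
```

Call:
send_rows:
  deltas:
    - [0.2, 0.0, 0.088, 0, 0, 0, 0.019]
    - [0.2, -0.005, 0.176, 0, 0, 0, 0.038]
    - [0.2, -0.015, 0.264, 0, 0, 0, 0.057]
    - [0.2, -0.03, 0.351, 0, 0, 0, 0.076]
    - [0.2, -0.05, 0.438, 0, 0, 0, 0.095]
    - [0.2, -0.075, 0.523, 0, 0, 0, 0.115]
    - [0.2, -0.105, 0.607, 0, 0, 0, 0.134]
    - [0.2, -0.14, 0.689, 0, 0, 0, 0.153]
    - [0.2, -0.18, 0.768, 0, 0, 0, 0.172]
    - [0.2, -0.225, 0.846, 0, 0, 0, 0.191]
    - [0.2, -0.225, 0.846, 0, 0, 0, 0.191]

```text
clock: 37.45
tcp_pos: [0.5624, 0.0116, 0.2051]
orientation: [1.84, 2.54, -0.002]
contact_force: [-1.6, -5.8, 10.0]
grip_width: 0.0297
```

Run:
```python
from m import *
o=st(); p=np.array(o['tcp_pos'])-HG; print(np.hypot(*p[:2])-np.hypot(.22,.015), np.arctan2(p[1],p[0])-np.radians(82.2)-np.arctan2(.015,.22), r.get_obs()['moment'])
p,q=dpose(.32,.203); rel(p,q)
```

```text
{'clock': 37.45, 'joints': [0.5515, 0.474, -0.8903, 1.8244, 0.4286, 1.0446, -0.1891], 'tcp_pos': [0.5624, 0.0116, 0.2051], 'orientation': [1.8403, 2.5396, -0.0019], 'contact_force': [-1.6164, -5.7828, 9.9944], 'grip_width': 0.0297}
-0.0014082123348355124 0.42041387810675535 [-1.39369509  0.48352002 -0.76934529]
shift [0.007, 0.147, 0.015] turn [0.0008, 0.0016, 0.0423]
```

Call:
send_rows:
  deltas:
    - [0.2, 0, 0.07, -0.01, 0, 0, 0.015]
    - [0.2, -0.003, 0.147, -0.01, 0, 0, 0.032]
    - [0.2, -0.003, 0.147, -0.01, 0, 0, 0.032]
    - [0.2, -0.003, 0.147, -0.01, 0, 0, 0.032]

```text
clock: 37.78
tcp_pos: [0.5809, 0.0177, 0.2052]
orientation: [1.961, 2.451, -0.005]
contact_force: [0.5, -5.7, 1.1]
grip_width: 0.0296
```

Run:
```python
from m import *
o=st(); p=np.array(o['tcp_pos'])-HG; print(np.hypot(*p[:2])-np.hypot(.22,.015), np.arctan2(p[1],p[0])-np.radians(82.2)-np.arctan2(.015,.22))
```

```text
{'clock': 37.7833, 'joints': [0.5053, 0.4972, -0.8561, 1.7801, 0.4301, 1.0623, -0.2852], 'tcp_pos': [0.5809, 0.0177, 0.2052], 'orientation': [1.9606, 2.4509, -0.0049], 'contact_force': [0.4771, -5.7088, 1.136], 'grip_width': 0.0296}
-0.0012153281598980548 0.33137737110027776
```

Call:
send_rows:
  deltas:
    - [0.6, 0, 0, 0, 0, 0, 0]
    - [0.6, 0, 0, 0, 0, 0, 0]
    - [0.6, 0, 0, 0, 0, 0, 0]
    - [0.6, 0, 0, -0.05, 0, 0, 0]
    - [0.6, 0, 0, -0.25, 0, 0, 0]
    - [0.6, 0, 0, -0.5, 0, 0, 0]
    - [0.6, 0, 0, -0.7, 0, 0, 0]
    - [0.8, 0, 0, -0.7, 0, 0, 0]

```text
clock: 38.45
tcp_pos: [0.5832, 0.0219, 0.3172]
orientation: [1.953, 2.449, 0.009]
contact_force: [1.4, 0.1, 0.1]
grip_width: 0.0618
```

Call:
send_rows:
  deltas:
    - [0.8, 0.2, 0, 0, 0, 0, -0.04]
    - [0.8, 0.4, 0, 0, 0, 0, -0.08]
    - [0.8, 0.6, 0, 0, 0, 0, -0.12]
    - [0.8, 0.8, 0, 0, 0, 0, -0.16]
    - [0.8, 1, 0, 0, 0, 0, -0.2]
    - [0.8, 1, 0, 0, 0, 0, -0.24]
    - [0.8, 1, 0, 0, 0, 0, -0.28]
    - [0.8, 1, 0, 0, 0, 0, -0.32]
    - [0.8, 1, 0, 0, 0, 0, -0.36]
    - [0.8, 1, 0, 0, 0, 0, -0.4]
    - [0.8, 1, 0, 0, 0, 0, -0.44]
    - [0.8, 1, 0, 0, 0, 0, -0.48]
    - [0.8, 1, 0, 0, 0, 0, -0.52]
    - [0.8, 1, 0, 0, 0, 0, -0.56]
    - [0.8, 1, 0, 0, 0, 0, -0.6]
    - [0.8, 1, 0, 0, 0, 0, -0.64]
    - [0.8, 1, 0, 0, 0, 0, -0.68]
    - [0.8, 1, 0, 0, 0, 0, -0.72]
    - [0.8, 1, 0, 0, 0, 0, -0.74]

```text
clock: 40.03
tcp_pos: [0.547, 0.1664, 0.3099]
orientation: [1.484, -2.768, 0.003]
contact_force: [0.3, 0.5, -0.8]
grip_width: 0.0684
```

Run:
```python
from m import *
st()
f=cap('top'); H=hsv(f); h,s,v=[H[...,i].astype(int) for i in range(3)]
mint=(h>65)&(h<95)&(s>25)&(v>130)
for a,c,m in comps(mint,300): print('mint',a,np.round(c),rect(f,m,.214))
w=(h>8)&(h<25)&(s>70)&(v>90); w[:,:235]=0
for a,c,m in comps(w,80): print('wedge',a,np.round(c),rect(f,m,.012))
save(f,'top5.png',s=1.25)
```

```text
{'clock': 40.0333, 'joints': [0.54, 0.6026, -1.3725, 1.6674, 0.6031, 1.3804, 1.6329], 'tcp_pos': [0.547, 0.1664, 0.3099], 'orientation': [1.4838, -2.7683, 0.0028], 'contact_force': [0.2784, 0.5275, -0.7885], 'grip_width': 0.0684}
mint 4282 [394. 113.] (array([773.2, -71.3]), array([278.6, 197.2]), 82.0, [[656.0, -195.0], [851.0, -223.0], [890.0, 53.0], [695.0, 80.0]])
wedge 573 [273. 194.] (array([577. , 224.6]), array([133.7,  44.2]), 56.3, [[522.0, 181.0], [558.0, 157.0], [632.0, 268.0], [596.0, 292.0]])
wedge 452 [242. 231.] (array([453.5, 286.7]), array([137.2,  57. ]), 12.8, [[380.0, 299.0], [393.0, 244.0], [527.0, 274.0], [514.0, 330.0]])
```

View pics/top5.png

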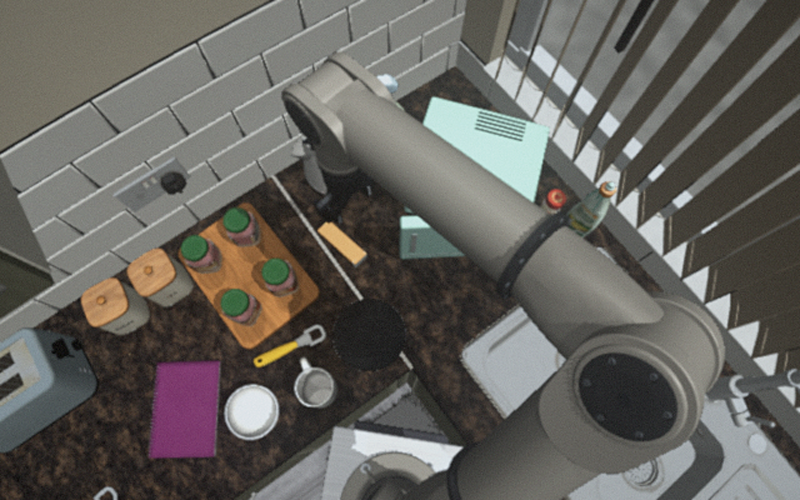

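All four jars are upright on the board. The wedge is unmoved at (342,242) and the door is nearly closed at (430,237), partly hidden by the arm.

Run:
```python
from m import *
a=np.radians(56.3-180); ax=np.array([np.cos(a),np.sin(a),0]); yt=np.cross(-Z,ax)
rel([.5465,.180,.16],pose(-Z,yt)); rel([.5465,.180,.015],pose(-Z,yt))
```

```text
shift [-0.075, 0.054, 0.999] turn [-0.0004, -0.0005, 0.0011]
shift [-0.077, 0.056, 1.966] turn [-0.0004, -0.0005, 0.0011]
```

Call:
send_rows:
  deltas:
    - [0.8, -0.075, 0.055, 0.25, 0, 0, 0]
    - [0.8, -0.075, 0.055, 0.5, 0, 0, 0]
    - [0.8, -0.075, 0.055, 0.75, 0, 0, 0]
    - [0.8, -0.075, 0.055, 1, 0, 0, 0]
    - [0.8, -0.075, 0.055, 1, 0, 0, 0]
    - [0.8, -0.075, 0.055, 1, 0, 0, 0]

```text
clock: 40.58
tcp_pos: [0.5459, 0.1795, 0.1591]
orientation: [1.472, -2.771, 0.002]
contact_force: [-0.4, 0.1, -0.4]
grip_width: 0.0685
```

Run:
```python
from m import *
a=np.radians(56.3-180); ax=np.array([np.cos(a),np.sin(a),0]); yt=np.cross(-Z,ax)
st();rel([.5465,.180,.016],pose(-Z,yt))
f=cap('side'); save(f,'side6.png',(240,150,400,270),5)
```

```text
{'clock': 40.5833, 'joints': [0.4241, 0.7425, -1.2241, 1.8206, 0.7679, 1.1579, 1.4837], 'tcp_pos': [0.5459, 0.1795, 0.1591], 'orientation': [1.472, -2.7711, 0.0019], 'contact_force': [-0.3915, 0.0865, -0.4076], 'grip_width': 0.0685}
shift [-0.009, -0.002, 0.954] turn [0.0002, -0.0012, -0.0019]
```

View pics/side6.png

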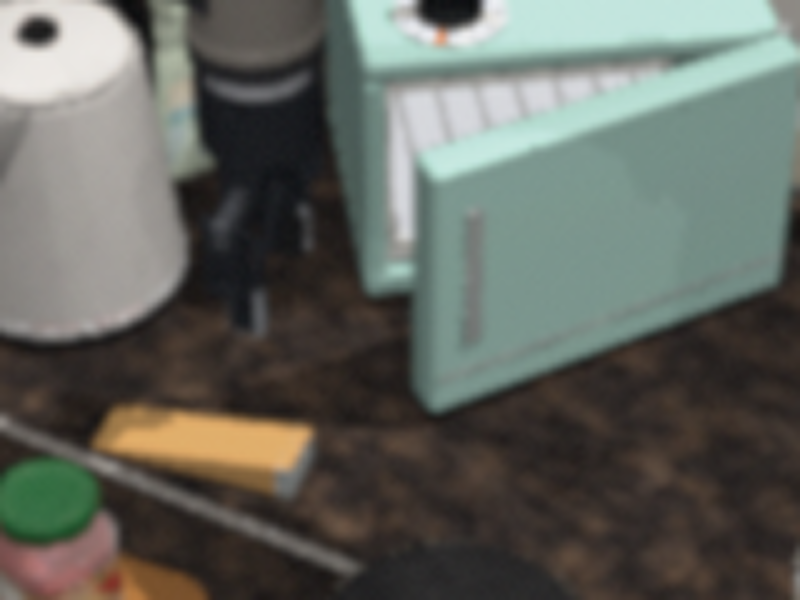

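The door is ajar, free-edge bottom corner at (432,410). The wedge's steel heel is at (295,470), the near-right end, and the gripper hangs above it. I go down and grip.

Call:
send_rows:
  deltas:
    - [0.8, -0.005, 0, 0.2, 0, 0, 0]
    - [0.8, -0.005, 0, 0.45, 0, 0, 0]
    - [0.8, -0.005, 0, 0.7, 0, 0, 0]
    - [0.8, -0.005, 0, 0.88, 0, 0, 0]
    - [0.8, -0.005, 0, 0.95, 0, 0, 0]
    - [0.8, -0.005, 0, 0.95, 0, 0, 0]
    - [0.2, -0.005, 0, 0.95, 0, 0, 0]
    - [0.2, -0.005, 0, 0.95, 0, 0, 0]
    - [0.2, -0.005, 0, 0.95, 0, 0, 0]
    - [0.2, -0.005, 0, 0.95, 0, 0, 0]
    - [0.2, -0.005, 0, 0.95, 0, 0, 0]
    - [0.2, -0.005, 0, 0.95, 0, 0, 0]
    - [0.2, -0.005, 0, 0.95, 0, 0, 0]
  squeeze: 60

```text
clock: 41.72
tcp_pos: [0.5489, 0.1813, 0.0202]
orientation: [-1.472, 2.771, -0.004]
contact_force: [-1.3, -0.9, 6.6]
grip_width: 0.0379
```

Run:
```python
from m import *
st()
f=cap('side'); save(f,'side7.png',(240,150,400,270),5)
```

```text
{'clock': 41.7167, 'joints': [0.3189, 0.9006, -1.054, 1.8909, 0.9745, 0.9717, 1.3467], 'tcp_pos': [0.5489, 0.1813, 0.0202], 'orientation': [-1.4723, 2.7711, -0.004], 'contact_force': [-1.3258, -0.87, 6.6447], 'grip_width': 0.0379}
```

Run:
```python
from m import *
f=cap('side')
th=.331; a=np.radians(82.2)+th; dy=np.array([np.cos(a),np.sin(a),0]); dx=np.array([np.sin(a),-np.cos(a),0])
pr=HG+dy*.28-dx*.03
print('pred',pr, 'seen bottom',onz(f,[[326.4,231.8]],.014),'seen top',onz(f,[[327.4,186]],.214))
print(proj(f,[pr+.014*Z,pr+.214*Z]))
for s,z in((.371,.06),(.371,.02),(.286,.02)):
    p=HG+dy*(s+.051)-dx*.015+Z*z; print(np.round(p,4)); rel(p,pose(-Z,dx))
```

```text
pred [0.55435042 0.0748917  0.        ] seen bottom [[0.56134777 0.07096403 0.014     ]] seen top [[0.5519032  0.07164246 0.214     ]]
[[325.87212988 233.4476916 ]
 [326.13721378 185.70807588]]
[0.5416 0.2171 0.06  ]
shift [-0.171, 0.173, -0.266] turn [0.0001, 0.0018, 0.7489]
[0.5416 0.2171 0.02  ]
shift [-0.171, 0.174, 0.001] turn [0.0001, 0.0018, 0.7489]
[0.558  0.1337 0.02  ]
shift [0.228, -0.228, 0.002] turn [0.0001, 0.0018, 0.7489]
```

View pics/side7.png

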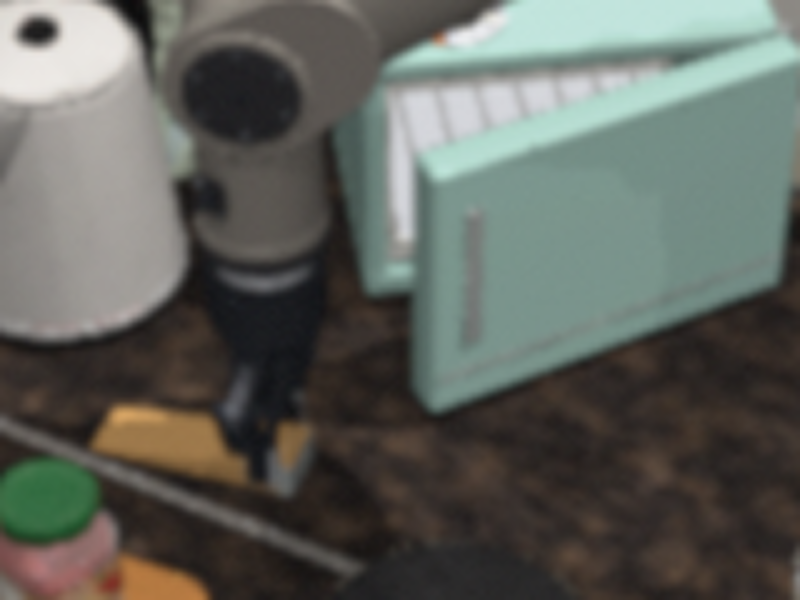

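The wedge is held near its heel, as intended, and the predicted door corner agrees to about 3 mm. I lift, pull back and turn it, clear of the kettle.

Call:
send_rows:
  deltas:
    - [0.2, 0, 0, -0.15, 0, 0, 0]
    - [0.2, 0, 0, -0.3, 0, 0, 0]
    - [0.2, 0.1, 0.15, -0.4, 0, 0, 0]
    - [0.2, 0.2, 0.3, -0.4, 0, 0, 0]
    - [0.2, 0.3, 0.44, -0.4, 0, 0, 0.03]
    - [0.2, 0.3, 0.44, -0.4, 0, 0, 0.07]
    - [0.2, 0.3, 0.44, -0.4, 0, 0, 0.11]
    - [0.2, 0.3, 0.44, -0.4, 0, 0, 0.15]
    - [0.2, 0.3, 0.44, -0.4, 0, 0, 0.19]
    - [0.2, 0.3, 0.44, -0.4, 0, 0, 0.23]
    - [0.2, 0.3, 0.44, -0.4, 0, 0, 0.27]
    - [0.2, 0.3, 0.44, -0.4, 0, 0, 0.31]
    - [0.2, 0.3, 0.44, -0.4, 0, 0, 0.35]
    - [0.2, 0.3, 0.44, -0.4, 0, 0, 0.39]
    - [0.2, 0.3, 0.44, -0.4, 0, 0, 0.43]
    - [0.2, 0.3, 0.44, -0.4, 0, 0, 0.47]
    - [0.2, 0.3, 0.44, -0.4, 0, 0, 0.51]
    - [0.2, 0.3, 0.44, -0.4, 0, 0, 0.55]
    - [0.2, 0.3, 0.44, -0.4, 0, 0, 0.59]

```text
clock: 43.4
tcp_pos: [0.4678, 0.1807, 0.0787]
orientation: [1.326, 2.845, 0.0]
contact_force: [0.1, -0.2, -1.5]
grip_width: 0.0377
```

Call:
send_rows:
  deltas:
    - [0.2, 0, 0, 0, 0, 0, 0.04]
    - [0.2, 0, 0, 0, 0, 0, 0.08]
    - [0.2, 0, 0, 0, 0, 0, 0.12]
    - [0.2, 0, 0, 0, 0, 0, 0.155]
    - [0.2, 0, 0, 0, 0, 0, 0.16]
    - [0.2, 0, 0, 0, 0, 0, 0.16]

```text
clock: 43.9
tcp_pos: [0.4676, 0.1806, 0.0783]
orientation: [1.982, 2.434, 0.0]
contact_force: [-0.2, -0.6, -1.7]
grip_width: 0.0376
```

```bash
cat > w.py <<'E'
from m import *
th=.331; a=np.radians(82.2)+th; dy=np.array([np.cos(a),np.sin(a),0]); dx=np.array([np.sin(a),-np.cos(a),0])
o=st()
d=np.array(o['tcp_pos'])-HG; print('s centre',d@dy-.051,'lateral',d@dx+.015,'F',np.array(o['contact_force'])@np.c_[dy,dx])
def W(s,z): rel(HG+dy*(s+.051)-dx*.015+Z*z,pose(-Z,dx))
E
python3 - <<'E'
from w import *
W(.371,.06); W(.371,.0205)
E
```

```text
{'clock': 43.9, 'joints': [0.0461, 0.5131, -0.6679, 2.0639, 0.4835, 0.7199, -0.7276], 'tcp_pos': [0.4676, 0.1806, 0.0783], 'orientation': [1.9819, 2.434, 0.0001], 'contact_force': [-0.2481, -0.5767, -1.6829], 'grip_width': 0.0376}
s centre 0.3494566923549719 lateral -0.07961173222052789 F [-0.51776462 -0.35506198]
shift [0.139, 0.532, 0.122] turn [0.0006, 0.0007, 0.0029]
shift [0.14, 0.531, 0.386] turn [0.0006, 0.0007, 0.0029]
```

Call:
send_rows:
  deltas:
    - [0.2, 0.14, 0, 0, 0, 0, 0.003]
    - [0.2, 0.14, 0.2, 0, 0, 0, 0.003]
    - [0.2, 0.14, 0.4, 0, 0, 0, 0.003]
    - [0.2, 0.14, 0.53, 0.1, 0, 0, 0.003]
    - [0.2, 0.14, 0.53, 0.25, 0, 0, 0.003]
    - [0.2, 0.14, 0.53, 0.33, 0, 0, 0.003]
    - [0.2, 0.14, 0.53, 0.36, 0, 0, 0.003]
    - [0.2, 0.14, 0.53, 0.36, 0, 0, 0.003]

```text
clock: 44.57
tcp_pos: [0.5393, 0.2158, 0.0219]
orientation: [-1.996, -2.426, 0.007]
contact_force: [-0.3, -0.0, -1.6]
grip_width: 0.0379
```

Run:
```python
from w import *
W(.371,.0205);W(.300,.0205)
f=cap('side'); save(f,'side8.png',(260,150,400,255),5)
```

```text
{'clock': 44.5667, 'joints': [-0.0474, 0.6935, -0.5866, 1.897, 0.5643, 0.726, -0.77], 'tcp_pos': [0.5393, 0.2158, 0.0219], 'orientation': [-1.9961, -2.4256, 0.0067], 'contact_force': [-0.2741, -0.048, -1.5643], 'grip_width': 0.0379}
s centre 0.3701243074770367 lateral -0.00251971107354923 F [ 0.00601156 -0.27824126]
shift [0.006, 0.017, 0.009] turn [-0.0011, 0.0008, -0.0004]
shift [-0.467, 0.017, 0.011] turn [-0.0011, 0.0008, -0.0004]
```

View pics/side8.png

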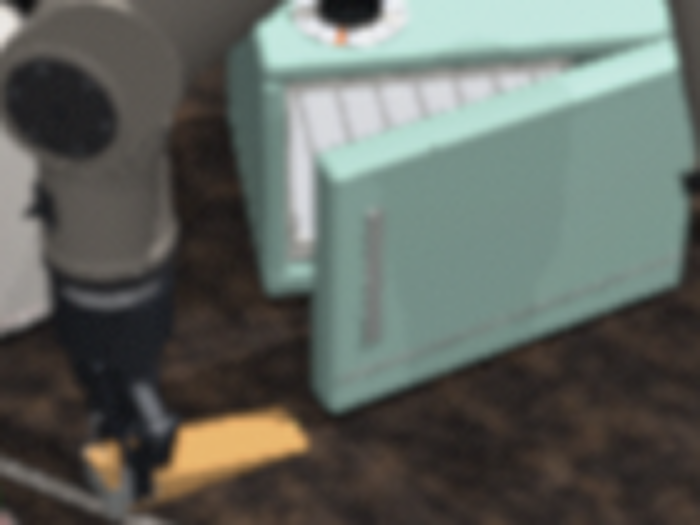

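Run:
```python
from w import *
f=cap('side'); 
T=onz(f,[[317,232],[321.6,239]],.003); D=onz(f,[[327,232.4],[322.7,227]],.014)
for P in (T,D):
    for p in P: print(np.round(p,3), 's',(p-HG)@dy,'lat',(p-HG)@dx)
# wedge outline by colour
g=cap('side'); H=hsv(g); h,s,v=[H[...,i].astype(int) for i in range(3)]
w=(h>8)&(h<25)&(s>90)&(v>110); w[:,:275]=0; w[:225]=0; w[252:]=0;w[:,330:]=0
for a,c,m in comps(w,40):
    ys,xs=np.nonzero(m); P=onz(g,np.c_[xs,ys],.008); S=(P-HG)@dy; L=(P-HG)@dx; print(a,c,'s',S.min(),S.max(),'lat near thin',L[S<S.min()+.03].min(),L[S<S.min()+.03].max())
```

```text
{'clock': 44.6167, 'joints': [-0.0473, 0.6921, -0.5872, 1.8962, 0.5641, 0.7262, -0.77], 'tcp_pos': [0.5399, 0.2162, 0.0229], 'orientation': [1.9962, 2.4251, -0.0043], 'contact_force': [0.0087, 0.23, -0.6071], 'grip_width': 0.038}
s centre 0.3704059028074517 lateral -0.0017849044465213931 F [0.22395138 0.05308872]
[0.58  0.098 0.003] s 0.2976036254585483 lat -4.7488198332827636e-05
[0.544 0.093 0.003] s 0.2993060548147817 lat -0.036566555649033765
[0.558 0.07  0.014] s 0.2743761588233524 lat -0.027339190616656225
[0.587 0.076 0.014] s 0.27490075744928366 lat 0.002297022310450661
315 [304.9047619  238.75238095] s 0.2984245628904992 0.40723493187630283 lat near thin -0.0397091098620023 0.00917768960658965
44 [280.38636364 241.15909091] s 0.41331483360315285 0.43432438803015694 lat near thin -0.010204353677150165 0.029395418001097153
```

Call:
send_rows:
  deltas:
    - [0.2, 0, 0.035, 0.012, 0, 0, 0]
    - [0.2, -0.1, 0.035, 0.015, 0, 0, 0]
    - [0.2, -0.2, 0.035, 0.015, 0, 0, 0]
    - [0.2, -0.3, 0.035, 0.015, 0, 0, 0]
    - [0.2, -0.4, 0.035, 0.015, 0, 0, 0]
    - [0.2, -0.45, 0.035, 0.015, 0, 0, 0]
    - [0.2, -0.45, 0.035, 0.015, 0, 0, 0]

```text
clock: 45.3
tcp_pos: [0.56, 0.1484, 0.0212]
orientation: [2.001, 2.418, -0.003]
contact_force: [-0.3, -0.2, -2.0]
grip_width: 0.0379
```

Run:
```python
from w import *
```

```text
{'clock': 45.3, 'joints': [0.0703, 0.6903, -0.582, 1.9039, 0.5677, 0.7175, -0.6589], 'tcp_pos': [0.56, 0.1484, 0.0212], 'orientation': [2.0007, 2.4181, -0.0033], 'contact_force': [-0.2747, -0.214, -1.9776], 'grip_width': 0.0379}
s centre 0.3000322600571701 lateral 0.004826123469388641 F [-0.15675177 -0.31095993]
```

Call:
send_rows:
  deltas:
    - [0.2, 0, 0, 0.012, 0, 0, 0]
    - [0.2, -0.03, 0, 0.012, 0, 0, 0]
    - [0.2, -0.06, 0, 0.012, 0, 0, 0]
    - [0.2, -0.06, 0, 0.012, 0, 0, 0]

```text
clock: 45.63
tcp_pos: [0.5614, 0.1443, 0.0202]
orientation: [1.996, 2.424, 0.003]
contact_force: [0.3, 1.3, 7.2]
grip_width: 0.0381
```

Call:
send_rows:
  deltas:
    - [0.2, -0.02, 0, 0, 0, 0, 0]
    - [0.2, -0.03, 0, 0, 0, 0, 0]
    - [0.2, -0.03, 0, 0, 0, 0, 0]

```text
clock: 45.88
tcp_pos: [0.5623, 0.1405, 0.0203]
orientation: [1.995, 2.425, 0.004]
contact_force: [-1.2, 1.6, 6.1]
grip_width: 0.0383
```

Call:
send_rows:
  deltas:
    - [0.2, -0.02, 0, 0, 0, 0, 0]
    - [0.2, -0.04, 0, 0, 0, 0, 0]
    - [0.2, -0.04, 0, 0, 0, 0, 0]

```text
clock: 46.13
tcp_pos: [0.5635, 0.1344, 0.0203]
orientation: [1.996, 2.425, 0.004]
contact_force: [0.3, 2.9, 6.2]
grip_width: 0.0382
```

Call:
send_rows:
  deltas:
    - [0.2, -0.015, 0, 0, 0, 0, 0]
    - [0.2, -0.02, 0, 0, 0, 0, 0]
    - [0.2, -0.02, 0, 0, 0, 0, 0]

```text
clock: 46.38
tcp_pos: [0.5636, 0.1335, 0.0203]
orientation: [-1.995, -2.427, -0.007]
contact_force: [-1.3, 6.8, 4.3]
grip_width: 0.0379
```

Contact (6.8 N, little motion). I tap up to 10–15 N.

Call:
send_rows:
  deltas:
    - [0.2, -0.01, 0, 0, 0, 0, 0]
    - [0.2, -0.015, 0, 0, 0, 0, 0]
    - [0.2, -0.015, 0, 0, 0, 0, 0]

```text
clock: 46.63
tcp_pos: [0.5637, 0.1332, 0.0203]
orientation: [-1.992, -2.427, -0.009]
contact_force: [-1.8, 10.1, 4.1]
grip_width: 0.038
```

Run:
```python
from w import *
```

```text
{'clock': 46.6333, 'joints': [0.1066, 0.6919, -0.5878, 1.9069, 0.5668, 0.709, -0.6197], 'tcp_pos': [0.5637, 0.1332, 0.0203], 'orientation': [-1.9921, -2.4269, -0.0093], 'contact_force': [-1.8113, 10.1211, 4.1073], 'grip_width': 0.038}
s centre 0.2843817867385954 lateral 0.00543290405195232 F [10.28030554  0.18281332]
```

Call:
send_rows:
  deltas:
    - [0.2, -0.015, 0, 0, 0, 0, 0]
    - [0.2, -0.02, 0, 0, 0, 0, 0]
    - [0.2, -0.02, 0, 0, 0, 0, 0]
    - [0.2, -0.02, 0, 0, 0, 0, 0]

```text
clock: 46.97
tcp_pos: [0.5637, 0.1325, 0.0203]
orientation: [-1.989, -2.427, -0.012]
contact_force: [-2.2, 15.2, 2.1]
grip_width: 0.038
```

Jammed: 15 N with under 1 mm of motion. I release and rise.

Call:
send_rows:
  deltas:
    - [0.6, 0, 0, 0, 0, 0, 0]
    - [0.7, 0, 0, 0, 0, 0, 0]
    - [0.7, 0, 0, 0, 0, 0, 0]
    - [0.7, 0, 0, 0, 0, 0, 0]
    - [0.7, 0, 0, -0.1, 0, 0, 0]
    - [0.7, 0.05, 0, -0.3, 0, 0, 0]
    - [0.7, 0.05, 0, -0.55, 0, 0, 0]
    - [0.7, 0.05, 0, -0.8, 0, 0, 0]
    - [0.7, 0.05, 0, -1, 0, 0, 0]

```text
clock: 47.72
tcp_pos: [0.5631, 0.1316, 0.1728]
orientation: [1.997, 2.422, 0.0]
contact_force: [0.8, -0.0, -0.3]
grip_width: 0.0599
```

Call:
send_rows:
  deltas:
    - [0.7, 0.1, 0, -0.25, 0, 0, 0]
    - [0.7, 0.3, 0, -0.5, 0, 0, 0]
    - [0.7, 0.5, 0, -0.75, 0, 0, 0]
    - [0.7, 0.5, 0, -1, 0, 0, 0]
    - [0.7, 0.5, 0, -1, 0, 0, 0]

```text
clock: 48.13
tcp_pos: [0.5492, 0.2102, 0.3276]
orientation: [1.989, 2.424, 0.014]
contact_force: [0.3, 1.0, 0.7]
grip_width: 0.06
```

Run:
```python
from w import *
g=cap('side'); H=hsv(g); h,s,v=[H[...,i].astype(int) for i in range(3)]
w=(h>8)&(h<25)&(s>90)&(v>110); w[:,:275]=0; w[:200]=0; w[252:]=0;w[:,340:]=0
for a,c,m in comps(w,30):
    ys,xs=np.nonzero(m); P=onz(g,np.c_[xs,ys],.02); S=(P-HG)@dy; L=(P-HG)@dx; print(a,c,'s',S.min(),S.max(),'lat',L.min(),L.max())
f=cap('top'); H=hsv(f); h,s,v=[H[...,i].astype(int) for i in range(3)]
mint=(h>65)&(h<95)&(s>25)&(v>130)
for a,c,m in comps(mint,200): print('mint',a,np.round(c),rect(f,m,.214))
a=f['pixels'][60:240,270:460]; b=g['pixels'][110:290,240:430]
import cv2
cv2.imwrite('pics/both.png',cv2.resize(np.hstack([a,b])[:,:,::-1],None,fx=2.1,fy=2.1,interpolation=cv2.INTER_CUBIC))
```

```text
{'clock': 48.1333, 'joints': [0.1388, 0.3586, -0.7915, 1.6309, 0.2695, 1.2537, -0.507], 'tcp_pos': [0.5492, 0.2102, 0.3276], 'orientation': [1.9894, 2.4237, 0.014], 'contact_force': [0.3493, 1.0427, 0.7147], 'grip_width': 0.06}
s centre 0.3627879425556721 lateral 0.006136134909862881 F [0.95536913 0.54463833]
306 [316.31372549 232.61764706] s 0.2321946251199917 0.3529728535695381 lat -0.04534582111621733 0.02142519231393328
mint 6022 [387. 121.] (array([762.9, -69.9]), array([277.9, 215.6]), 82.2, [[637.0, -193.0], [851.0, -222.0], [889.0, 53.0], [675.0, 82.0]])
mint 550 [399. 174.] (array([ 606. , -118.6]), array([ 30.2, 157.4]), 11.7, [[575.0, -45.0], [607.0, -199.0], [637.0, -193.0], [605.0, -38.0]])
```

View pics/both.png

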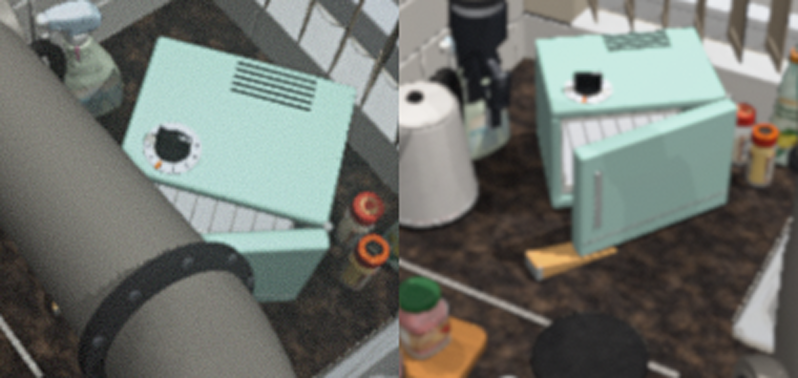

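The wedge is in place under the door's free corner (right half, (570,258)) and the door is ajar at 0.34 rad. Next is the dial.

Run:
```python
from m import *
for n,box in(('top',(335,112,372,150)),('side',(310,140,350,170))):
    f=cap(n); H=hsv(f); x0,y0,x1,y1=box
    h,s,v=[H[y0:y1,x0:x1,i].astype(int) for i in range(3)]
    if n=='top':
        for y in range(y1-y0): print(''.join('#' if v[y,x]<70 else 'o' if (s[y,x]>70 and h[y,x]<25) else 'm' if (60<h[y,x]<100 and s[y,x]>30) else '.' if v[y,x]>140 else '+' for x in range(x1-x0)))
    K=lambda m:np.argwhere(m)[:,::-1]+[x0,y0]
    o=K((h<25)&(s>70)&(v>100)); b=K(v<70); pl=K(~((h>60)&(h<100)&(s>30)))
    P=onz(f,pl,.216)[:,:2]; c,rr=cv2.minEnclosingCircle((P*1000).astype(np.float32))
    print(n,'plate',c,rr,'mean',P.mean(0)*1000,'orange',len(o),onz(f,[o.mean(0)],.216)*1000 if len(o) else '')
    print('black top z',rect(f,(lambda M:(M.__setitem__((b[:,1],b[:,0]),1),M)[1])(np.zeros((400,640))),.246))
```

```text
mmmmmmmmmmmmmmmmmmmmmmmmmmmmmmmmmmmmm
mmmmmmmmmmmmmmmmmmmmmmmmmmmmmmmmmmmmm
mmmmmmmmmmmmmmmmmmmmmmmmmmmmmmmmmmmmm
mmmmmmmmmmmmmmmmmmmmmmmmmmmmmmmmmmmmm
mmmmmmmmmmmmmmmmmmmmmmmmmmmmmmmmmmmmm
mmmmmmmmmmmmmmmmmmmmmmmmmmmmmmmmmmmmm
mmmmmmmmmmmmm.........mmmmmmmmmmmmmmm
mmmmmmmmmm..............mmmmmmmmmmmmm
mmmmmmmmm..+.............mmmmmmmmmmmm
mmmmmmm....+++.............mmmmmmmmmm
mmmmmm....+###mm++++........mmmmmmmmm
mmmmmm....##########+m.......mmmmmmmm
mmmmm...++##########++++......mmmmmmm
mmmm.....+#########++..++.....mmmmmmm
mmmm.....+##########++.+.......mmmmmm
mmm......+###########+m++......mmmmmm
mmm.....+################+.....mmmmmm
mmm.....+################+.....mmmmmm
mmm.....+################+.....mmmmmm
mmm......+###############+.....mmmmmm
mmm......+###############+.....mmmmmm
mmmm.....+##############m......mmmmmm
mmmm......+############+.......mmmmmm
mmmm.......++#########+........mmmmmm
mmmmm........+++###+++........mmmmmmm
mmmmmm....oo.....++..........mmmmmmmm
+mmmmmm..ooo.................mmmmmmmm
+mmmmmmm.oo................mmmmmmmmmm
++mmmmmm..................mmmmmmmmmm
[... 199 characters left out ...]
+mmmmmmmmmmmmmmmmmmmmmmmmmmmmm
+++++++++++mmmmmmmmmmmmmmmmmmmmmmmmmm
+++++++++++...++mmmmmmmmmmmmmmmmmmmmm
+++++++++++.......mmmmmmmmmmmmmmmmmmm
top plate (702.0405883789062, 22.958417892456055) 56.12936782836914 mean [707.31388961  15.82674141] orange 7 [[689.34373334  27.50079634 216.        ]]
black top z (array([701.1,  13.6]), array([40.5, 39.8]), 88.4, [[681.0, -6.0], [720.0, -7.0], [722.0, 33.0], [682.0, 34.0]])
side plate (688.3278198242188, 12.289806365966797) 81.0932846069336 mean [688.80954903  15.45858202] orange 4 [[698.14238153  25.21727868 216.        ]]
black top z (array([693.4,  21.6]), array([35.8, 51.9]), 73.4, [[663.0, 12.0], [713.0, -3.0], [723.0, 31.0], [674.0, 46.0]])
```

Run:
```python
from m import *
f=cap('top'); g=cap('side')
a=cv2.resize(f['pixels'][112:152,332:372],(400,400),interpolation=cv2.INTER_CUBIC)
b=cv2.resize(g['pixels'][136:176,308:348],(400,400),interpolation=cv2.INTER_CUBIC)
im=np.hstack([a,b]).astype(float); im=255*(im/255)**.55
cv2.imwrite('pics/dial.png',im[:,:,::-1].clip(0,255).astype(np.uint8))
C=onz(f,[[352,130],[345,138]],.215); print(C); d=C[1]-C[0]; print(np.hypot(*d[:2]),np.degrees(np.arctan2(d[1],d[0])))
c=(np.linalg.inv(np.c_[XC,YC,Z])@(C[0]-CC)); print(c)
for z in(.222,.246): print(z,(proj(f,[[*C[0][:2],z]])-[332,112])*10,(proj(g,[[*C[0][:2],z]])-[308,136])*10)
```

```text
[[0.7171604  0.01199005 0.215     ]
 [0.6898956  0.02750719 0.215     ]]
0.031371185868442314 150.35460957115694
[-0.05654281  0.07501032  0.215     ]
0.222 [[202.14267768 166.93412764]] [[221.68422121 151.96859079]]
0.246 [[209.68751235 120.90968382]] [[222.40392685  90.77842832]]
```

View pics/dial.png

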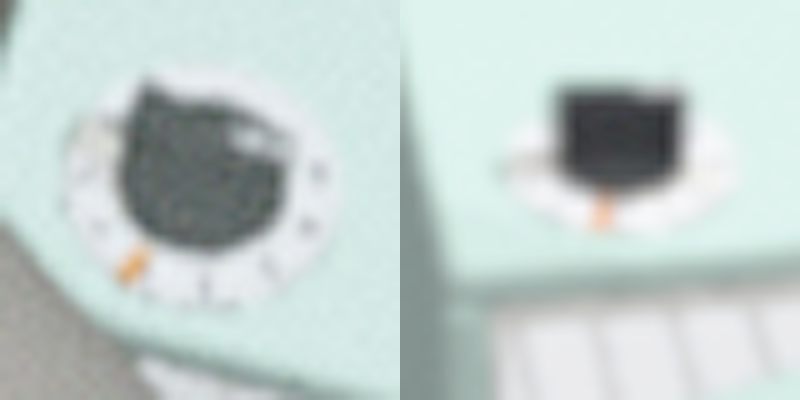

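The dial's bar runs from the upper-left (150,92) to the right (288,150) in the zoom, with the white pointer at the right end (260,140). The orange mark is at (133,263).

Run:
```python
from m import *
f=cap('top')
px=lambda u,v:[332+u/10-.45,112+v/10-.45]
P=onz(f,[px(262,140),px(288,148),px(150,92)],.246); M=onz(f,[px(133,263)],.215)[0]
C=np.array([.7172,.0120,0]); 
# plate ellipse centre from zoom: columns 62..338, rows 62..310
C2=onz(f,[px(200,186)],.215)[0]; print('centre',C2, 'mark',M)
for p in list(P)+[M]:
    for c in(C,C2): d=p-c; print(np.round(p[:2],4),round(np.hypot(d[0],d[1]),4),round(np.degrees(np.arctan2(d[1],d[0])),1))
d=P[1]-P[2];print('bar',np.hypot(d[0],d[1]),np.degrees(np.arctan2(d[1],d[0])))
H=hsv(f); h,s,v=[H[...,i].astype(int) for i in range(3)]
m=(~((h>60)&(h<100)&(s>30))); m[:116]=0; m[144:]=0; m[:,:335]=0; m[:,369:]=0
for a,c,k in comps(m,200):
  print(a,c,rect(f,k,.215))
  cs,_=cv2.findContours(k.astype(np.uint8),cv2.RETR_EXTERNAL,cv2.CHAIN_APPROX_NONE); Q=onz(f,cs[0][:,0],.215)[:,:2]*1000; print(cv2.fitEllipse(Q.astype(np.float32)))
```

```text
centre [0.71650635 0.01313623 0.215     ] mark [0.69028211 0.02796468 0.215     ]
[ 0.7148 -0.001 ] 0.0132 -100.4
[ 0.7148 -0.001 ] 0.0142 -96.8
[ 0.7135 -0.008 ] 0.0204 -100.4
[ 0.7135 -0.008 ] 0.0214 -98.0
[0.7245 0.03  ] 0.0194 68.0
[0.7245 0.03  ] 0.0187 64.7
[0.6903 0.028 ] 0.0313 149.3
[0.6903 0.028 ] 0.0301 150.5
bar 0.03959017757981547 -106.05818825258929
428 [351.84579439 130.29672897] (array([717.6,  12.1]), array([74., 76.]), 9.2, [[675.0, 44.0], [687.0, -31.0], [760.0, -20.0], [748.0, 56.0]])
((717.6695556640625, 12.73729419708252), (74.42312622070312, 75.74516296386719), 66.43145751953125)
```

```bash
cat > d.py <<'E'
from m import *
DC=np.array([.717,.0125,0])
def yawp(deg):
    a=np.radians(deg); x=np.array([np.cos(a),np.sin(a),0]); return pose(-Z,np.cross(-Z,x))
def mark():
    for n in('side','top'):
        f=cap(n); H=hsv(f).astype(int); im=f['pixels'].astype(float)
        x0,y0,x1,y1=(318,150,340,168) if n=='side' else (338,130,352,144)
        c=np.clip(im[y0:y1,x0:x1,0]-im[y0:y1,x0:x1,2]-15,0,None)*(H[y0:y1,x0:x1,0]<30)
        ys,xs=np.mgrid[y0:y1,x0:x1]; uv=[(c*xs).sum()/c.sum(),(c*ys).sum()/c.sum()]
        P=onz(f,[uv],.215)[0]; d=P-DC; print(n,c.sum(),uv,P,'r',np.hypot(d[0],d[1]),'yaw',np.degrees(np.arctan2(d[1],d[0])))
E
python3 - <<'E'
from d import *
mark(); st(); rel(DC+Z*.33,yawp(77))
E
```

```text
side 363.0 [np.float64(327.75206611570246), np.float64(156.82920110192836)] [0.69794804 0.02611717 0.215     ] r 0.023418037884154096 yaw 144.44514076535634
top 596.0 [np.float64(344.84395973154363), np.float64(138.04026845637583)] [0.68970796 0.02790497 0.215     ] r 0.03133957075276877 yaw 150.55747251339224
{'clock': 48.5833, 'joints': [0.1405, 0.3675, -0.7849, 1.6421, 0.2724, 1.2489, -0.5082], 'tcp_pos': [0.5482, 0.2043, 0.3175], 'orientation': [1.9997, 2.4227, -0.0062], 'contact_force': [0.2568, 0.5687, 0.2519], 'grip_width': 0.06}
shift [-1.469, 0.863, -0.082] turn [-0.0007, 0.001, 0.1329]
```

Call:
send_rows:
  deltas:
    - [0.6, -0.2, 0.1, -0.08, 0, 0, 0]
    - [0.6, -0.4, 0.2, -0.08, 0, 0, 0]
    - [0.6, -0.6, 0.35, -0.08, 0, 0, 0]
    - [0.6, -0.8, 0.45, -0.08, 0, 0, 0.03]
    - [0.6, -1, 0.55, -0.08, 0, 0, 0.07]
    - [0.6, -1, 0.75, -0.08, 0, 0, 0.1]
    - [0.6, -1, 0.86, -0.08, 0, 0, 0.133]
    - [0.6, -1, 0.86, -0.08, 0, 0, 0.133]

```text
clock: 49.25
tcp_pos: [0.7058, 0.082, 0.3289]
orientation: [2.464, 1.948, -0.004]
contact_force: [-0.5, 1.2, 0.1]
grip_width: 0.0512
```

Run:
```python
from d import *
st(); rel(DC+Z*.33,yawp(77)); rel(DC+Z*.24,yawp(77))
```

```text
{'clock': 49.25, 'joints': [0.1744, 0.5498, -0.6058, 1.3159, 0.3093, 1.3709, -0.6558], 'tcp_pos': [0.7058, 0.082, 0.3289], 'orientation': [2.4642, 1.9484, -0.0035], 'contact_force': [-0.5315, 1.2143, 0.0616], 'grip_width': 0.0512}
shift [-0.434, 0.18, -0.007] turn [-0.0004, 0.0006, -0.0018]
shift [-0.433, 0.18, 0.593] turn [-0.0004, 0.0006, -0.0018]
```

Call:
send_rows:
  deltas:
    - [0.6, -0.2, 0.1, 0, 0, 0, -0.002]
    - [0.6, -0.433, 0.18, 0, 0, 0, -0.002]
    - [0.6, -0.433, 0.18, 0.2, 0, 0, -0.002]
    - [0.6, -0.433, 0.18, 0.4, 0, 0, -0.002]
    - [0.6, -0.433, 0.18, 0.55, 0, 0, -0.002]
    - [0.6, -0.433, 0.18, 0.59, 0, 0, -0.002]
    - [0.6, -0.433, 0.18, 0.59, 0, 0, -0.002]
  squeeze: 20

```text
clock: 49.83
tcp_pos: [0.7137, 0.0129, 0.2403]
orientation: [-2.449, -1.965, 0.009]
contact_force: [-0.5, -0.6, 0.9]
grip_width: 0.0513
```

Call:
send_rows:
  deltas:
    - [0.1, 0, 0, 0, 0, 0, 0]
    - [0.1, 0, 0, 0, 0, 0, 0]
    - [0.1, 0, 0, 0, 0, 0, 0]
    - [0.1, 0, 0, 0, 0, 0, 0]
    - [0.1, 0, 0, 0, 0, 0, 0]
    - [0.1, 0, 0, 0, 0, 0, 0]

```text
clock: 50.33
tcp_pos: [0.7184, 0.0132, 0.2455]
orientation: [2.447, 1.96, 0.009]
contact_force: [7.2, 1.0, 0.2]
grip_width: 0.0135
```

Run:
```python
from d import *
o=st(); print(o['moment']); rel(DC+Z*.24,yawp(77))
```

```text
{'clock': 50.3333, 'joints': [0.2635, 0.6094, -0.5829, 1.4078, 0.3459, 1.2182, -0.5738], 'tcp_pos': [0.7184, 0.0132, 0.2455], 'orientation': [2.4474, 1.9597, 0.0086], 'contact_force': [7.2194, 1.0042, 0.1993], 'grip_width': 0.0135}
[ 0.05820467 -1.38117076 -0.02324036]
shift [-0.007, -0.009, 0.037] turn [0.0027, -0.0001, 0.0021]
```

Call:
send_rows:
  deltas:
    - [0.1, 0, 0.03, 0, 0, 0, 0]
    - [0.1, 0, 0.03, 0, 0, 0, 0.03]
    - [0.1, 0, 0.03, 0, 0, 0, 0.065]
    - [0.1, 0, 0.03, 0, 0, 0, 0.1]
    - [0.1, 0, 0.03, 0, 0, 0, 0.135]
    - [0.1, 0, 0.03, 0, 0, 0, 0.17]
    - [0.1, 0, 0.03, 0, 0, 0, 0.205]
    - [0.1, 0, 0.03, 0, 0, 0, 0.24]
    - [0.1, 0, 0.03, 0, 0, 0, 0.275]
    - [0.1, 0, 0.03, 0, 0, 0, 0.3]
    - [0.1, 0, 0.03, 0, 0, 0, 0.3]

```text
clock: 51.25
tcp_pos: [0.7194, 0.0128, 0.2455]
orientation: [3.075, 0.631, -0.0]
contact_force: [-5.5, 0.2, 7.5]
grip_width: 0.0129
```

Run:
```python
from d import *
o=st(); print(o['moment']); rel(np.array(o['tcp_pos']),yawp(-29))
```

```text
{'clock': 51.25, 'joints': [0.1382, 0.5784, -0.379, 1.4085, 0.2216, 1.1965, -1.4318], 'tcp_pos': [0.7194, 0.0128, 0.2455], 'orientation': [3.0751, 0.6311, -0.0003], 'contact_force': [-5.525, 0.2327, 7.4905], 'grip_width': 0.0129}
[-0.03231334  1.32302021 -0.00302732]
shift [0.0, 0.0, 0.0] turn [0.0008, -0.0001, 0.29]
```

Call:
send_rows:
  deltas:
    - [0.1, -0.01, -0.005, 0, 0, 0, 0.03]
    - [0.1, -0.01, -0.005, 0, 0, 0, 0.065]
    - [0.1, -0.01, -0.005, 0, 0, 0, 0.1]
    - [0.1, -0.01, -0.005, 0, 0, 0, 0.135]
    - [0.1, -0.01, -0.005, 0, 0, 0, 0.17]
    - [0.1, -0.01, -0.005, 0, 0, 0, 0.205]
    - [0.1, -0.01, -0.005, 0, 0, 0, 0.24]
    - [0.1, -0.01, -0.005, 0, 0, 0, 0.27]
    - [0.1, -0.01, -0.005, 0, 0, 0, 0.29]
    - [0.1, -0.01, -0.005, 0, 0, 0, 0.29]
    - [0.1, -0.01, -0.005, 0, 0, 0, 0.29]

```text
clock: 52.17
tcp_pos: [0.7193, 0.0122, 0.2455]
orientation: [3.042, -0.779, 0.007]
contact_force: [-0.5, -1.4, 6.4]
grip_width: 0.0134
```

Run:
```python
from d import *
o=st(); print(o['moment']); rel(np.array(o['tcp_pos']),yawp(-29))
```

```text
{'clock': 52.1667, 'joints': [0.0149, 0.5553, -0.1837, 1.4226, 0.108, 1.1699, -2.2557], 'tcp_pos': [0.7193, 0.0122, 0.2455], 'orientation': [3.042, -0.7788, 0.0067], 'contact_force': [-0.5467, -1.4189, 6.4205], 'grip_width': 0.0134}
[-0.18503715  0.16813573 -0.04189101]
shift [0.0, 0.0, 0.0] turn [0.0001, -0.0014, 0.0016]
```

Call:
send_rows:
  deltas:
    - [0.4, 0, 0, 0, 0, 0, 0]
    - [0.6, 0, 0, 0, 0, 0, 0]
    - [0.6, 0, 0, 0, 0, 0, 0]
    - [0.6, 0, 0, 0, 0, 0, 0]
    - [0.6, 0, 0, -0.1, 0, 0, 0]
    - [0.6, 0, 0, -0.3, 0, 0, 0]
    - [0.6, 0, 0, -0.6, 0, 0, 0]
    - [0.6, 0, 0, -0.9, 0, 0, 0]

```text
clock: 52.83
tcp_pos: [0.7173, 0.0125, 0.3713]
orientation: [3.04, -0.78, -0.004]
contact_force: [0.8, -0.7, 0.4]
grip_width: 0.0507
```

Call:
send_rows:
  deltas:
    - [0.6, -0.2, -0.2, 0, 0, 0, 0]
    - [0.6, -0.4, -0.4, 0, 0, 0, 0]
    - [0.6, -0.6, -0.6, 0, 0, 0, 0]
    - [0.6, -0.8, -0.8, 0, 0, 0, 0]
    - [0.6, -1, -1, 0, 0, 0, 0]

```text
clock: 53.25
tcp_pos: [0.6591, 0.2142, 0.3708]
orientation: [3.041, -0.78, 0.001]
contact_force: [-0.6, 1.1, 0.1]
grip_width: 0.051
```

Call:
send_rows:
  deltas:
    - [0.6, 0, -0.2, 0, 0, 0, 0]
    - [0.6, 0, -0.4, 0, 0, 0, 0]
    - [0.6, 0, -0.6, 0, 0, 0, 0]
    - [0.6, 0, -0.8, 0, 0, 0, 0]
    - [0.6, 0, -1, 0, 0, 0, 0]
    - [0.6, 0, -1, 0, 0, 0, 0]

```text
clock: 53.75
tcp_pos: [0.7316, 0.3506, 0.3666]
orientation: [3.044, -0.771, -0.007]
contact_force: [-0.0, 0.0, -0.5]
grip_width: 0.0515
```

Run:
```python
from w import *
f=cap('top'); H=hsv(f); x0,y0,x1,y1=335,112,372,150
h,s,v=[H[...,i].astype(int) for i in range(3)]
mint=(h>65)&(h<95)&(s>25)&(v>130)
for a,c,m in comps(mint,200): print('mint',a,np.round(c),rect(f,m,.214))
w=(h>8)&(h<25)&(s>70)&(v>90); w[:,:250]=0;w[:,360:]=0
for a,c,m in comps(w,60): print('wedge',a,np.round(c),rect(f,m,.015))
h,s,v=[H[y0:y1,x0:x1,i].astype(int) for i in range(3)]
for y in range(4,32): print(''.join('#' if v[y,x]<70 else 'o' if (s[y,x]>70 and h[y,x]<25) else 'm' if (60<h[y,x]<100 and s[y,x]>30) else '.' if v[y,x]>140 else '+' for x in range(x1-x0)), v[y,8:27])
```

```text
{'clock': 53.75, 'joints': [-0.4145, 0.6844, -0.2303, 0.9417, 0.1426, 1.5327, -2.6672], 'tcp_pos': [0.7316, 0.3506, 0.3666], 'orientation': [3.0443, -0.7712, -0.0066], 'contact_force': [-0.0143, 0.0427, -0.51], 'grip_width': 0.0515}
s centre 0.46519961525767267 lateral 0.21227178663382967 F [ 0.0446445  -0.00572692]
mint 6014 [386. 122.] (array([763.4, -70.2]), array([276.5, 214.6]), 82.2, [[638.0, -193.0], [851.0, -222.0], [888.0, 52.0], [676.0, 81.0]])
mint 1135 [372. 175.] (array([596.5, -60.5]), array([ 42.3, 274.4]), 9.0, [[554.0, 72.0], [597.0, -199.0], [639.0, -193.0], [596.0, 78.0]])
mmmmmmmmmmmmmmmmmmmmmmmmmmmmmmmmmmmmm [202 207 201 206 205 207 202 204 203 205 209 209 203 204 205 203 207 205
 204]
mmmmmmmmmmmmmmmmmmmmmmmmmmmmmmmmmmmmm [204 205 209 201 206 206 202 199 203 202 203 203 197 191 201 211 203 208
 203]
mmmmmmmmmmmmm......mmmmmmmmmmmmmmmmmm [207 205 202 199 201 203 205 203 210 205 202 198 154 126 160 188 205 207
 208]
mmmmmmmmm...........+#mmmmmmmmmmmmmmm [204 205 203 183 187 210 214 211 211 218 206 157  87  60  87 137 179 206
 204]
mmmmmmmmm..........+###mm.mmmmmmm
[... 2074 characters left out ...]
mmmmm...ooo................mmmmmmmmm [190 196 189 166 191 206 209 203 191 181 183 199 210 213 207 172 192 208
 208]
mmmmmmmm.oo................mmmmmmmmmm [163 176 182 169 207 218 217 210 204 184 206 217 214 214 209 192 180 199
 196]
mmmmmmmmm.................mmmmmmmmmmm [173 149 168 189 207 213 213 211 198 170 204 220 215 213 212 209 192 186
 198]
mmmmmmmmmmm..............mmmmmmmmmmmm [201 189 187 175 180 205 205 207 199 168 197 206 209 210 211 199 192 192
 203]
mmmmmmmmmmmmm..........mmmmmmmmmmmmmm [203 206 199 188 189 200 191 182 182 174 179 178 182 201 204 200 200 203
 204]
mmmmmmmmmmmmmmmmmmmmmmmmmmmmmmmmmmmmm [196 197 204 202 204 202 195 195 191 192 188 186 186 203 205 204 206 206
 207]
```

Run:
```python
from w import *
from d import DC,mark
mark()
f=cap('top'); im=f['pixels'].astype(float); H=hsv(f); h,s,v=[H[...,i].astype(int) for i in range(3)]
ys,xs=np.mgrid[124:134,345:353]; wt=np.clip(v[124:134,345:353]-75,0,None).astype(float)
wt[(xs-335)+(ys-112)<29]=0
uv=np.c_[xs.ravel(),ys.ravel()]; P=onz(f,uv,.246)[:,:2]; w=wt.ravel()
m=(P*w[:,None]).sum(0)/w.sum(); C=((P-m)*w[:,None]).T@(P-m); e=np.linalg.eigh(C)[1][:,1]
print('pointer mid',m,'yaw',np.degrees(np.arctan2(e[1],e[0])),'from centre', np.degrees(np.arctan2(m[1]-.0125,m[0]-.7175)))
mint=(h>65)&(h<95)&(s>25)&(v>130)
for a,c,k in comps(mint,600):
    if a>2000: continue
    cols=[];pts=[]
    for x in range(330,415,5):
        yy=np.nonzero(k[:,x])[0]
        if len(yy): pts.append((x,yy[0]))
    Q=onz(f,pts,.214); L=np.polyfit(Q[:,1],Q[:,0],1); print('inner top edge slope',L,'angle',np.degrees(np.arctan2(1,L[0]))-82.2, np.radians(np.degrees(np.arctan2(1,L[0]))-82.2)); print(np.round(Q[[0,-1]],3))
g=cap('side'); H=hsv(g); h,s,v=[H[...,i].astype(int) for i in range(3)]
w=(h>8)&(h<25)&(s>90)&(v>110); w[:,:275]=0; w[:200]=0; w[252:]=0;w[:,340:]=0
for a,c,m in comps(w,30):
    ys,xs=np.nonzero(m); P=onz(g,np.c_[xs,ys],.02); S=(P-HG)@dy; print('wedge',a,c,'s',S.min(),S.max())
```

```text
{'clock': 53.8, 'joints': [-0.4125, 0.6817, -0.2291, 0.9449, 0.143, 1.5325, -2.6665], 'tcp_pos': [0.7315, 0.348, 0.3673], 'orientation': [3.0421, -0.7735, -0.0051], 'contact_force': [-0.0662, 0.5954, -0.0837], 'grip_width': 0.0511}
s centre 0.46259830564416665 lateral 0.21167840917736297 F [0.59692933 0.05032099]
side 374.0 [np.float64(327.7807486631016), np.float64(156.82085561497325)] [0.69796729 0.02601324 0.215     ] r 0.023342054107648353 yaw 144.62521626910026
top 552.0 [np.float64(344.8822463768116), np.float64(137.97101449275362)] [0.68993234 0.027831   0.215     ] r 0.031107842006139155 yaw 150.47298617772606
pointer mid [0.70377294 0.02027195] yaw 154.3908697365662 from centre 150.48244878311354
inner top edge slope [-0.16541603  0.59963745] angle 17.192588580657016 0.30006727767324365
[[ 0.6    0.055  0.214]
 [ 0.627 -0.153  0.214]]
wedge 292 [316.06849315 232.71917808] s 0.2321946251199917 0.3529728535695381
```

Run:
```python
from m import *
f=cap('side'); H=hsv(f); h,s,v=[H[...,i].astype(int) for i in range(3)]
g=(h>50)&(h<95)&(s>90)&(v<160)&(v>25); g[:200]=0
for a,c,m in comps(g,60): print('lid',a,np.round(c),np.round(onz(f,[c],.12)*1000))
print(r.hand_in())
```

```text
lid 216 [203. 233.] [[553. 455. 120.]]
lid 262 [249. 250.] [[448. 338. 120.]]
lid 262 [178. 258.] [[472. 534. 120.]]
lid 278 [227. 277.] [[364. 410. 120.]]
the job is handed in; nothing more can be done
None
```

I did the steps in the order asked and handed the job in after about 54 s of robot time. No verdict was reported.

- **Jars:** all four stand upright on the board. In the last check their lids were within about 5 mm of where I set them down.
- **Shelf:** it is fully home. I pushed it against its stop, where 18 N moved it only 0.3 mm.
- **Door:** it is ajar at about 0.30 to 0.34 rad, roughly 8.5 to 9.5 cm at the free edge. My three readings disagreed a little: 0.33 while holding it, then 0.34 and 0.30 from the top camera.
- **Wedge:** it lies flat under the free corner, jammed with 15 N at under 1 mm of further motion. It was still in the same place at the final check.
- **Dial:** the pointer and the orange mark both lie at 150.5° seen from the dial's centre in the top camera. A line fit along the pointer gave 154°. The side camera put the mark at 144.6°, but at the wrong distance from the axis, so I trusted the top view.

I did not touch the opener or the spice jars. I did not measure their positions again at the end.

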